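Reload the radio console's fuse box

ROBOT

A 6-joint arm with a two-finger parallel gripper is mounted at the origin on the work surface. World frame = base frame: x ahead of the robot, y to its left, z up, the work surface at z = 0. Lengths are in m, angles in rad, forces in N, time in s.
With the tool pointing down it reaches from about 0.35 to 0.85 m from the base axis. Payload 8.1 kg.
Tool frame: the origin (TCP) lies at the centre of the arm's flange, where the gripper is bolted on; the fingertips stand 186 mm ahead of it and the grasp point (between the pads) lies 167 mm ahead of it; z points along the fingers, y is the direction in which the jaws open and shut (so a half turn about z gives the same grasp; the last joint's range is limited). The gripper opens to 93 mm and grips with 3 to 60 N. Pads are 15 mm wide; open, the fingers measure 128 mm over their backs; the gripper's body (75 mm by 188 mm) begins 65 mm behind the grasp point.
Start: joints at [1.244, 0.13, 1.488, -0, 1.523, -0.085], TCP at [0.144, 0.583, 0.405] pointing down, gripper open.
Joint ranges: [-2.96, 2.96], [-0.89, 2.26], [0.02, 2.5], [-1.34, 4.48], [0, 2.73], [-2.66, 2.66]. Speed limits (rad/s): [2.39, 2.39, 2.79, 3.14, 3.14, 3.14].

INTERFACE

Orientations are given as a rotation vector (axis times angle).
In Python, from plant import robot, viewer, order gives the robot as it stands.
- The arm moves only by the tool apply_moves, never from a script. Its argument "deltas" is a list of rows, each a list of 3 entries, a list of its own where there are three numbers: the finger opening in mm, from 0 to 93, then the shift along the tool's x, y, z in mm, then the turn about the tool's z in rad. In form: [[grip, [dx, dy, dz], yaw], ...]. A call has 1 to 5 rows; each row shifts and turns the commanded pose from where the row before left it, along the tool's axes as they then stand; what a row does not reach is not made up. A row lasts 1/8 s, in which the tool goes at most 62.5 mm and 10.7 degrees, less where a joint would pass 70% of its speed; a pose out of reach is approached as far as the arm can. A call is refused whole if a number of a shift passes 62.5 or a number of a turn 0.188, either way. A call with a gripper value outside its range is refused whole. The fingers move at their own pace and stop on an object; "grip_force" is the grip in N (left out, the last holds). Time passes only in rows, so rows that do not move let the fingers close. It gives the time, the measured TCP pose, the force and the opening at its end, in the units of the state.
- robot.read_state(): the state, without advancing time (a new reading comes with each control period).
- viewer.read_camera(name): name is "scene" or "top" or "wrist"; returns the picture (420x560x3 uint8, blue, green, red); there is no depth.
- viewer.get_calibration(name): a dict with "fx", "fy", "cx", "cy" (pixels), "R" (3x3) and "t" (3): a world point X has camera coordinates R X + t. Camera axes: x right, y down, z forward; pixel columns grow to the right and rows downward; lengths in m; the calibration is good to about 2 mm. A picture is of the moment at which its call begins: read the wrist's pose just before it. get_calibration takes no time and is no camera call; for the wrist camera it gives the pose at the moment of the call.
- order.close_job(): hands the job in, once; it reports no verdict.
The state is a dict: "t": time; "q": joint angles; "dq": joint speeds; "joint_torque": joint torques, N m; "tool_pos": TCP position; "orientation": TCP orientation; "force": force on the tool from outside, world axes, zero at the start; "wrist_torque": the same for the moment, N m; "opening": finger opening in m.
Only numpy, scipy, OpenCV 4.12 (cv2) and the standard library are available. Lean on these libraries where they do the work, as an engineer would, in place of code of your own. Each camera call takes 0.05 s, during which the arm holds its last target. There are 200 camera calls.

TASK

Slide the fuse box's clear cover fully open. Seat every fuse that is there (two or three) flat and fully home in the carrier of its own colour, out on the bench, and plug each loaded carrier as one unit squarely and fully down into the bay of the same colour; a fuse must never be put into or pulled from a carrier that stands in the box, and a carrier without a fuse may stay where it is. Then slide the cover fully shut, without disturbing the mug, screwdriver or jar.

Things in the scene. Friction and masses are not known exactly. Their poses are not given: they have to be found in the camera images.
- fusebox: grey fuse box fixed on the bench, yaw varies; 250 x 268 mm. Origin: underside, middle of the open-topped front compartment. Own x points away from the robot, y left. Compartment inside: x -54..60, y -128..128 mm, floor at z = 8, walls 6 mm thick, top at z = 66. Solid rear housing x = 60..190, 66 high; side rails to z = 75. Three bays side by side on the floor, long side along x
- bay_red (a point): centre of the red bay's floor, at y = 80, z = 8 mm in the box; red floor and red tag on the box's front wall. Black rim 8 mm high, 4 mm thick, round a pocket 80 mm (box x) by 44 mm (box y), 2 mm clear of a carrier all round; a carrier's base stands 18 mm proud of the rim and is gripped there. Axes as the box's
- bay_yellow (a point): centre of the yellow bay's floor, at y = 0, z = 8 mm in the box; yellow floor and yellow tag on the box's front wall. Black rim 8 mm high, 4 mm thick, round a pocket 80 mm (box x) by 44 mm (box y), 2 mm clear of a carrier all round; a carrier's base stands 18 mm proud of the rim and is gripped there. Axes as the box's
- bay_blue (a point): centre of the blue bay's floor, at y = -80, z = 8 mm in the box; blue floor and blue tag on the box's front wall. Black rim 8 mm high, 4 mm thick, round a pocket 80 mm (box x) by 44 mm (box y), 2 mm clear of a carrier all round; a carrier's base stands 18 mm proud of the rim and is gripped there. Axes as the box's
- cover (a joint): travel (m) of the clear flat cover sliding over the compartment: 0 = fully shut, 0.115 = fully open (slid along box +x, onto the rear housing). Starts at 0 to 0.04, stays where left, friction about 1.5 N, top at z = 71 mm. Fully open it clears all the bays; a seated, plugged-in fuse tops out at 58 mm, 8 mm under the cover
- cover_handle (a point): middle of the black ridge handle on the cover, near its front edge: ridge 12 mm thick (box x), 80 mm long (box y), z = 71 to 89 mm; this point is at z = 80 mm and moves with the cover. Axes as the box's
- carrier_red: red plastic fuse carrier, loose, 180 g: base block 76 mm long (own x), 40 wide (y), 26 high, with a pair of copper clip walls on top near each end (up to 51 mm above the underside). Origin: centre of underside, z up. Ends alike. Starts upright on the bench; gripped across the base's sides, also when loaded (the fuse is narrower)
- seat_red (a point): where the red fuse's middle lies when fully seated: on the red carrier's centre line, 38 mm above its underside; axes as the carrier's. Clip walls at x = 23.5..31.5 mm either side, 11 mm apart in y, flared at the top; between the two pairs 47 mm of flat top (26 mm up) open to both sides for the fuse body and fingers
- mid_red (a point): middle of the red fuse, loose, about 70 g (None if absent): white square body 40 mm long (own x), 22 x 22 mm, with a red band; a 24 x 24 x 2 mm steel plate on each end and an 8 x 8 mm copper blade 10 mm long beyond each plate, 64 mm over all. Same on all four sides and both ends; on the bench its middle is 12 mm up
- fuse_red: the red fuse; origin at the centre of one side face, 12 mm from its middle (None if absent). Gripped by its body between the plates and lowered flat on the carrier, blades into the clips, plates resting on the carrier's top; 1.5 mm play in x and y; it lies there loose, not latched
- carrier_yellow: yellow plastic fuse carrier, loose, 180 g: base block 76 mm long (own x), 40 wide (y), 26 high, with a pair of copper clip walls on top near each end (up to 51 mm above the underside). Origin: centre of underside, z up. Ends alike. Starts upright on the bench; gripped across the base's sides, also when loaded (the fuse is narrower)
- seat_yellow (a point): where the yellow fuse's middle lies when fully seated: on the yellow carrier's centre line, 38 mm above its underside; axes as the carrier's. Clip walls at x = 23.5..31.5 mm either side, 11 mm apart in y, flared at the top; between the two pairs 47 mm of flat top (26 mm up) open to both sides for the fuse body and fingers
- mid_yellow (a point): middle of the yellow fuse, loose, about 70 g (None if absent): white square body 40 mm long (own x), 22 x 22 mm, with a yellow band; a 24 x 24 x 2 mm steel plate on each end and an 8 x 8 mm copper blade 10 mm long beyond each plate, 64 mm over all. Same on all four sides and both ends; on the bench its middle is 12 mm up
- fuse_yellow: the yellow fuse; origin at the centre of one side face, 12 mm from its middle (None if absent). Gripped by its body between the plates and lowered flat on the carrier, blades into the clips, plates resting on the carrier's top; 1.5 mm play in x and y; it lies there loose, not latched
- carrier_blue: blue plastic fuse carrier, loose, 180 g: base block 76 mm long (own x), 40 wide (y), 26 high, with a pair of copper clip walls on top near each end (up to 51 mm above the underside). Origin: centre of underside, z up. Ends alike. Starts upright on the bench; gripped across the base's sides, also when loaded (the fuse is narrower)
- seat_blue (a point): where the blue fuse's middle lies when fully seated: on the blue carrier's centre line, 38 mm above its underside; axes as the carrier's. Clip walls at x = 23.5..31.5 mm either side, 11 mm apart in y, flared at the top; between the two pairs 47 mm of flat top (26 mm up) open to both sides for the fuse body and fingers
- mid_blue (a point): middle of the blue fuse, loose, about 70 g (None if absent): white square body 40 mm long (own x), 22 x 22 mm, with a blue band; a 24 x 24 x 2 mm steel plate on each end and an 8 x 8 mm copper blade 10 mm long beyond each plate, 64 mm over all. Same on all four sides and both ends; on the bench its middle is 12 mm up
- fuse_blue: the blue fuse; origin at the centre of one side face, 12 mm from its middle (None if absent). Gripped by its body between the plates and lowered flat on the carrier, blades into the clips, plates resting on the carrier's top; 1.5 mm play in x and y; it lies there loose, not latched
- mug: bystander: white mug, 76 mm across, 85 mm high; origin at its underside
- screwdriver: bystander: screwdriver lying on the bench
- contact_jar: bystander: amber glass jar, 52 mm across, 70 mm high; origin at its underside
Not all that is in view belongs to the job. Of the things that look like the carrier_red, the middle-sized one is meant.

How it is judged:
By the outcome, as a careful person would: the job done as asked, in the order asked, and still so for the second after the job is handed in, with the robot touching nothing.
Of fuse_red, fuse_yellow, fuse_blue only 2 to 3 are there at a start; the rules pass over those that are not, and their reading is None.
At some moment in a run one of carrier_red, carrier_yellow, carrier_blue, fuse_red, fuse_yellow, fuse_blue may be knocked a few centimetres aside while the robot is not near it.
It also fails if it takes over 210 s, if anything falls off the work surface, if the arm or the gripper's body presses on something with over 40 N, if the wrist force passes 120 N, or if a joint passes its speed limit or range.

## Working session

There is one attempt and no reset: what is moved stays moved. The work goes in short steps, Python scripts to look and compute and a tool call to move; the robot and the scene stay as the last step left them, time stands still between calls to the robot, and variables do not carry over. Pictures are saved under pics/ and viewed, about 12 in all and at most 16, crops included, and the job is handed in when it is done.

Besides the shell and the picture viewer there is one more tool, called in YAML: its name, and indented under it one key for each argument. apply_moves: Moves the arm, as the interface text tells. Its arguments: {"type":"object","properties":{"deltas":{"type":"array"},"grip_force":{"type":"number"}},"required":["deltas"]}

```bash
ls; mkdir -p pics; python3 - <<'E'
from plant import robot, viewer, order
import cv2,numpy as np
s=robot.read_state(); print({k:np.round(v,3).tolist() for k,v in s.items()})
for n in ("top","scene"):
    im=viewer.read_camera(n); cv2.imwrite(f"pics/{n}0.png",im); cv2.imwrite(f"pics/{n}0b.png",cv2.resize(im,(800,600),interpolation=cv2.INTER_CUBIC))
    c=viewer.get_calibration(n); print(n,{k:np.round(v,4).tolist() for k,v in c.items()})
E
```

```text
pics
{'t': 0.0, 'q': [1.244, 0.131, 1.489, -0.0, 1.523, -0.085], 'dq': [0.002, -0.001, 0.001, -0.001, -0.0, 0.002], 'joint_torque': [0.001, -55.987, -49.175, 0.077, 0.036, -0.0], 'tool_pos': [0.144, 0.582, 0.404], 'orientation': [-0.379, -3.118, 0.003], 'force': [-0.653, -0.443, 0.009], 'wrist_torque': [0.01, -0.031, -0.003], 'opening': 0.093}
top {'fx': 424.7291, 'fy': 424.7291, 'cx': 276.8227, 'cy': 208.6656, 'R': [[-0.0129, -0.9999, -0.0018], [-0.9923, 0.013, -0.1231], [0.1231, 0.0002, -0.9924]], 't': [0.0868, 0.5225, 1.0137]}
scene {'fx': 466.4852, 'fy': 466.4852, 'cx': 285.9536, 'cy': 196.4924, 'R': [[0.4775, 0.8785, 0.011], [0.6902, -0.3674, -0.6234], [-0.5436, 0.3053, -0.7819]], 't': [-0.2978, -0.2923, 1.751]}
```

View pics/top0b.png

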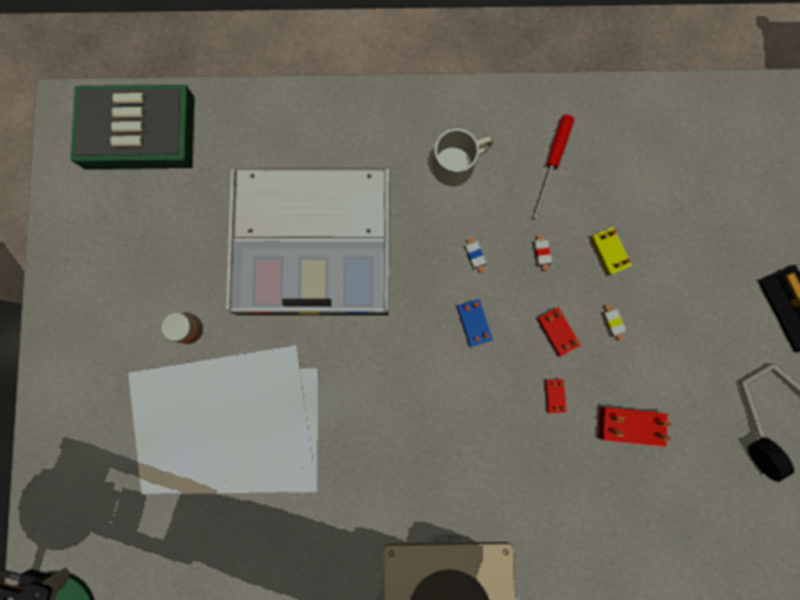

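View pics/scene0b.png

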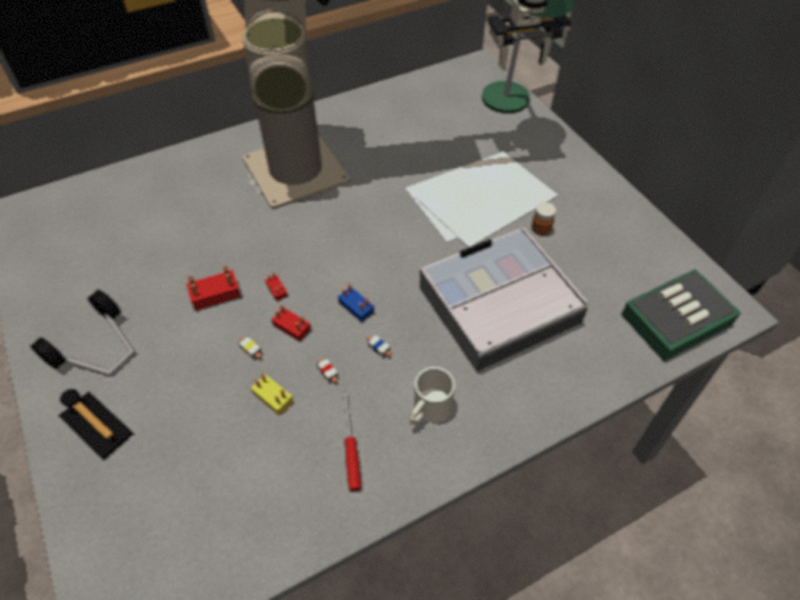

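Red carriers in the top view (800×600): (555,395) is small, (558,332) middle and (634,426) large. The one meant is the middle one at (558,332). All three fuses are present: blue (475,254), red (543,252), yellow (614,322). Next I'll measure everything.

```bash
cat > h.py <<'E'
import cv2,numpy as np
from plant import robot,viewer,order
from scipy.spatial.transform import Rotation as Ro
HUE={'red':[(0,6),(174,180)],'yellow':[(24,36)],'blue':[(100,125)]}
def mask(im,col,s=130,v=50):
    h=cv2.cvtColor(im,cv2.COLOR_BGR2HSV); m=np.zeros(im.shape[:2],np.uint8)
    for a,b in HUE[col]: m|=cv2.inRange(h,(a,s,v),(b,255,255))
    return m
def cast(c,px,z):
    px=np.atleast_2d(np.asarray(px,float)); R=np.array(c['R']);t=np.array(c['t'])
    d=np.c_[(px[:,0]-c['cx'])/c['fx'],(px[:,1]-c['cy'])/c['fy'],np.ones(len(px))]@R
    o=-R.T@t
    return (o+d*((z-o[2])/d[:,2])[:,None])[:,:2]
def proj(c,X):
    X=np.atleast_2d(X)@np.array(c['R']).T+np.array(c['t'])
    return np.c_[X[:,0]/X[:,2]*c['fx']+c['cx'],X[:,1]/X[:,2]*c['fy']+c['cy']]
def rect(P):
    (cx,cy),(w,h),a=cv2.minAreaRect((P*1000).astype(np.float32))
    if w<h: w,h,a=h,w,a+90
    return np.array([cx,cy]),(w,h),(a+90)%180-90   # centre mm, size mm, long-axis deg
def blobs(m,amin=15):
    n,l,st,ce=cv2.connectedComponentsWithStats(m)
    return [(l==i).astype(np.uint8) for i in range(1,n) if st[i,4]>=amin]
def cont(m): return max(cv2.findContours(m,cv2.RETR_EXTERNAL,cv2.CHAIN_APPROX_NONE)[0],key=len)[:,0]
def pose():
    s=robot.read_state(); R=Ro.from_rotvec(s['orientation']).as_matrix()
    return np.array(s['tool_pos']),R,s
def go(x,y,z=None,yawdeg=None):
    """needed tool-frame shift in mm and turn for tcp to reach (mm world), tool y along yawdeg (mod 180)"""
    p,R,s=pose(); d=np.array([x,y,p[2]*1000 if z is None else z])-p*1000
    yy=np.degrees(np.arctan2(R[1,1],R[0,1])); out=R.T@d; turn=0
    if yawdeg is not None: turn=-np.radians((yawdeg-yy+90)%180-90)
    print('tcp',np.round(p*1000,1),'tooly',round(yy,2),'tilt',np.round(R[2],3),'shift',np.round(out,1),'turn',round(turn,4))
E
python3 - <<'E'
from h import *
im=cv2.imread('pics/top0.png');c=viewer.get_calibration('top')
for col in HUE:
    for b in blobs(mask(im,col)):
        P=cont(b); 
        for z in (0.024,): r=rect(cast(c,P,z)); print(col,P.mean(0).round(),b.sum(),np.round(r[0]),np.round(r[1]),round(r[2],1))
p,R,s=pose(); w=viewer.get_calibration('wrist'); Rw=np.array(w['R']);o=-Rw.T@np.array(w['t'])
print('cam in tool',np.round(R.T@(o-p),4),'axes\n',np.round(R.T@Rw.T,3),w['fx'],w['cx'],w['cy'])
k=.7
for n,px,z in (('handleL',(283,302),.089),('handleR',(330,302),.089),('BL',(236,170),.075),('BR',(388,170),.075),('FL',(230,311),.066),('FR',(388,313),.066),('mug',(456,150),.085),('jar',(176,327),.07)):
    print(n,np.round(cast(c,(np.array(px)+.5)*k-.5,z)*1000))
g=cv2.cvtColor(im,cv2.COLOR_BGR2GRAY)
cv2.imwrite('pics/crop1.png',np.hstack([cv2.resize(im[110:225,155:280],None,fx=3.2,fy=3.2,interpolation=cv2.INTER_CUBIC),cv2.resize(im[150:265,310:435],None,fx=3.2,fy=3.2,interpolation=cv2.INTER_CUBIC)[:368]]))
E
```

```text
red [392.  99.] 343 [ 807. -219.] [104.  23.] -20.3
red [379. 176.] 47 [ 604. -178.] [25. 12.] -79.3
red [391. 232.] 502 [ 464. -200.] [77. 43.] 27.7
red [389. 277.] 292 [ 354. -190.] [57. 32.] 2.8
red [446. 298.] 1003 [ 301. -322.] [109.  57.] 83.6
yellow [428. 175.] 498 [ 603. -297.] [76. 48.] 22.5
yellow [216. 219.] 15 [501. 231.] [35.  0.] 89.3
yellow [430. 225.] 52 [ 478. -297.] [26. 11.] -69.2
blue [332. 178.] 37 [602. -60.] [23. 10.] -67.4
blue [333. 225.] 415 [481. -55.] [74. 40.] 16.7
cam in tool [ 0.0678 -0.0006  0.0206] axes
 [[-0.    -0.97  -0.244]
 [ 1.    -0.    -0.   ]
 [ 0.    -0.244  0.97 ]] 310.7765219443946 278.4909715074202 212.70524353898216
handleL [[513. 264.]]
handleR [[512. 187.]]
BL [[741. 348.]]
BR [[738.  90.]]
FL [[502. 356.]]
FR [[495.  93.]]
mug [[768. -25.]]
jar [[476. 444.]]
```

View pics/crop1.png

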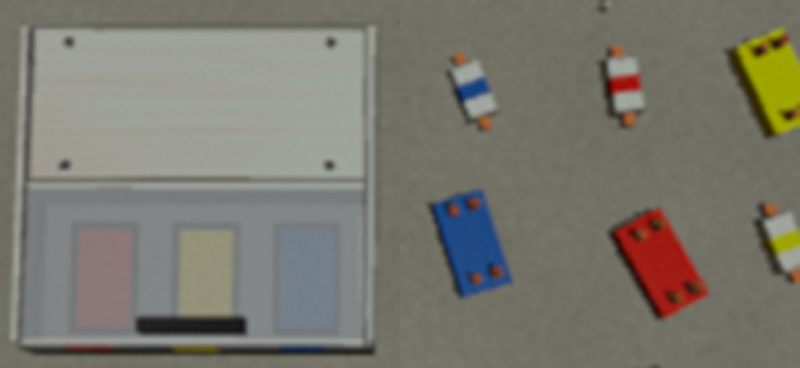

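Crop confirms it: the red carrier at (464,-200) mm measures 77×43 mm, against 57×32 and 109×57 for the other two. It is the middle-sized one. The cover looks near shut and the handle is at about (512,225). I'll move over the box.

```bash
python3 - <<'E'
from h import *
go(478,225,400,89.3)
E
```

```text
tcp [143.6 582.4 403.8] tooly 76.15 tilt [ 0.    -0.002 -1.   ] shift [-410.3 -266.9    4.2] turn -0.2296
```

apply_moves:
  deltas:
    - [0,[-51,-33.4,0],0]
    - [0,[-51,-33.4,0],0]
    - [0,[-51,-33.4,0],0]
    - [0,[-51,-33.4,0],0]
    - [0,[-51,-33.4,0],0]
  grip_force: 30

```text
t: 0.72
tool_pos: [0.3521, 0.3577, 0.4044]
orientation: [-0.379, -3.119, 0.0]
force: [0.7, 1.4, -0.6]
opening: 0.0477
```

apply_moves:
  deltas:
    - [0,[-51,-33.4,0],0]
    - [0,[-51,-33.4,0],0]
    - [0,[-51,-33.4,0],0]
    - [0,[0,0,0],-0.115]
    - [0,[0,0,0],-0.115]

```text
t: 1.35
tool_pos: [0.4763, 0.2243, 0.4041]
orientation: [-0.016, -3.14, 0.001]
force: [0.2, 0.0, 0.1]
opening: 0.0012
```

```bash
python3 - <<'E'
from h import *
go(478,225,400,89.3)
c=viewer.get_calibration('wrist'); im=viewer.read_camera('wrist')
import pickle; pickle.dump(c,open('pics/w1.pkl','wb')); cv2.imwrite('pics/w1.png',im)
E
```

```text
tcp [476.3 224.3 404.1] tooly 89.41 tilt [ 0.001 -0.    -1.   ] shift [-1.7  0.7  4.1] turn 0.0018
```

View pics/w1.png

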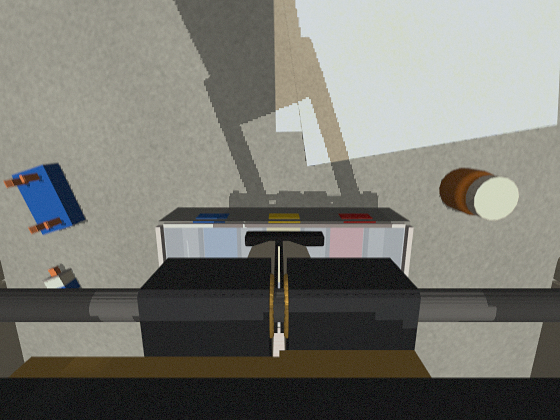

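```bash
python3 - <<'E'
from h import *
import pickle; c=pickle.load(open('pics/w1.pkl','rb')); im=cv2.imread('pics/w1.png')
g=cv2.cvtColor(im,cv2.COLOR_BGR2GRAY)
for x in (180,240,300,390): print(x,g[200:262,x].tolist())
for y in (235,238): print(y,g[y,236:332].tolist())
for col in HUE:
    for b in blobs(mask(im,col)[200:226]):
        P=cont(b)+[0,200]; print(col,P.min(0),P.max(0))
        
E
```

```text
180 [150, 157, 153, 155, 156, 160, 151, 98, 58, 54, 58, 56, 56, 57, 55, 55, 58, 59, 55, 54, 59, 121, 116, 104, 197, 212, 212, 197, 170, 166, 167, 164, 166, 167, 166, 166, 167, 167, 166, 167, 167, 165, 164, 165, 165, 167, 168, 170, 167, 168, 166, 167, 168, 169, 162, 166, 174, 114, 48, 28, 27, 26]
240 [93, 95, 95, 96, 95, 95, 93, 66, 49, 50, 48, 53, 55, 47, 47, 54, 50, 52, 51, 48, 50, 81, 80, 82, 127, 135, 131, 146, 159, 163, 160, 161, 161, 157, 161, 161, 155, 156, 156, 154, 158, 155, 155, 157, 158, 156, 161, 156, 154, 159, 157, 160, 157, 154, 157, 158, 166, 113, 46, 25, 26, 26]
300 [88, 96, 97, 97, 98, 95, 98, 73, 51, 47, 51, 47, 52, 48, 50, 47, 49, 49, 54, 49, 48, 85, 92, 79, 132, 140, 135, 151, 173, 182, 160, 73, 10, 20, 23, 17, 30, 31, 19, 28, 22, 30, 24, 27, 34, 75, 78, 79, 78, 73, 77, 78, 77, 79, 79, 81, 79, 64, 32, 24, 33, 20]
390 [159, 154, 154, 155, 153, 155, 155, 149, 102, 63, 60, 56, 56, 57, 52, 56, 54, 58, 55, 51, 53, 73, 79, 84, 120, 129, 128, 138, 163, 168, 168, 164, 164, 168, 165, 166, 166, 167, 165, 162, 167, 167, 165, 166, 166, 166, 168, 165, 168, 167, 169, 166, 167, 1
[... 321 characters left out ...]
8, 19, 17, 13, 19, 23, 14, 23, 22, 15, 21, 11, 8, 13, 8, 16, 8, 12, 15, 13, 87, 187, 180, 157, 156, 161, 163, 167, 168]
238 [169, 162, 163, 159, 156, 181, 178, 183, 166, 15, 20, 25, 28, 32, 28, 27, 29, 28, 28, 21, 24, 31, 25, 25, 22, 20, 35, 25, 23, 29, 24, 35, 29, 30, 28, 18, 27, 28, 26, 26, 23, 25, 32, 30, 27, 13, 27, 33, 26, 33, 37, 22, 28, 28, 31, 26, 22, 28, 33, 38, 31, 28, 22, 23, 19, 31, 27, 27, 21, 33, 22, 29, 25, 24, 26, 25, 29, 26, 26, 9, 25, 29, 26, 19, 27, 29, 24, 6, 123, 183, 156, 160, 160, 164, 165, 170]
red [339 213] [372 218]
red [344 221] [375 222]
yellow [269 213] [299 218]
yellow [268 221] [299 222]
blue [ 25 200] [ 84 225]
blue [196 214] [228 218]
blue [193 221] [224 222]
```

```bash
python3 - <<'E'
from h import *
import pickle; c=pickle.load(open('pics/w1.pkl','rb'))
for px,z in (((300,231),.071),((300,244.5),.089),((244.5,238),.089),((323.5,238),.089),((180,220.5),.066),((390,220.5),.066),((283.5,220.5),.066),((359,220.5),.066),((208.5,220.5),.066),((212,214),.062),((284,214),.062),((355.5,214),.062)): print(px,np.round(cast(c,px,z)*1000,1))
E
```

```text
(300, 231) [[506.8 245.9]]
(300, 244.5) [[515.3 244.7]]
(244.5, 238) [[507.9 189.4]]
(323.5, 238) [[508.7 268.1]]
(180, 220.5) [[495.4 118.9]]
(390, 220.5) [[497.7 341.5]]
(283.5, 220.5) [[496.5 228.7]]
(359, 220.5) [[497.4 308.7]]
(208.5, 220.5) [[495.7 149.2]]
(212, 214) [[489.7 152.4]]
(284, 214) [[490.4 229.3]]
(355.5, 214) [[491.2 305.6]]
```

Handle front is at x≈506, y≈228.5, and the box origin is about (557,228.5) with yaw −0.6°. I'll lower in front of the handle and push.

apply_moves:
  deltas:
    - [0,[0,4,50],0]
    - [0,[0,0,50],0]
    - [0,[0,0,39],0]
    - [0,[0,0,0],0]
    - [0,[-15,0,0],0]

```text
t: 2.02
tool_pos: [0.4914, 0.2296, 0.2673]
orientation: [0.019, 3.14, 0.001]
force: [0.9, 0.1, 0.4]
opening: 0.0003
```

apply_moves:
  deltas:
    - [0,[-20,0,0],0]
    - [0,[-20,0,0],0]
    - [0,[-20,0,0],0]
    - [0,[-20,0,0],0]
    - [0,[0,0,0],0]

```text
t: 2.65
tool_pos: [0.5733, 0.2284, 0.2685]
orientation: [0.02, 3.137, 0.002]
force: [-0.0, -0.8, 0.5]
opening: 0.0005
```

```bash
python3 - <<'E'
from h import *
c=viewer.get_calibration('top'); im=viewer.read_camera('top'); cv2.imwrite('pics/t2.png',cv2.resize(im[90:250,140:300],None,fx=3,fy=3)); go(605,228,None)
E
```

```text
tcp [572.3 228.4 267.9] tooly 89.28 tilt [-0.003  0.001 -1.   ] shift [-32.7   0.    0.1] turn 0
```

View pics/t2.png

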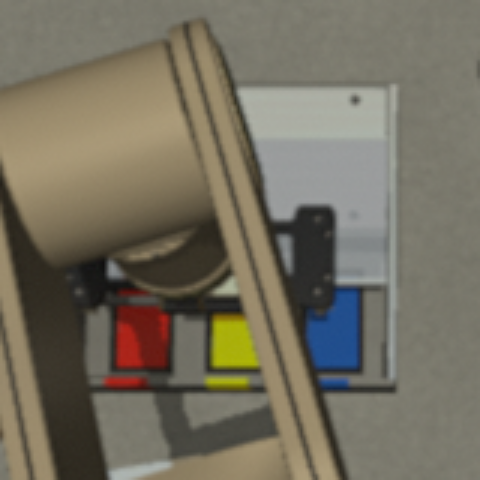

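The cover is sliding: blue, yellow and red bay floors now show uncovered at the bottom. I'll push on until the stop shows in the force.

apply_moves:
  deltas:
    - [0,[-15,0,3],0]
    - [0,[-10,0,0],0]
    - [0,[0,0,0],0]

```text
t: 3.08
tool_pos: [0.5963, 0.228, 0.2635]
orientation: [0.019, 3.14, 0.0]
force: [-0.8, -1.5, -1.2]
opening: 0.0006
```

apply_moves:
  deltas:
    - [0,[-4,0,0],0]
    - [0,[-4,0,0],0]
    - [0,[0,0,0],0]

```text
t: 3.45
tool_pos: [0.604, 0.2279, 0.2628]
orientation: [0.019, 3.141, 0.0]
force: [0.6, 0.2, -0.1]
opening: 0.0007
```

apply_moves:
  deltas:
    - [0,[-3,0,0],0]
    - [0,[0,0,0],0]

```text
t: 3.7
tool_pos: [0.607, 0.2279, 0.2626]
orientation: [0.019, 3.141, -0.0]
force: [-0.8, 0.8, 0.3]
opening: 0.0007
```

apply_moves:
  deltas:
    - [0,[-3,0,0],0]
    - [0,[-2,0,0],0]
    - [0,[0,0,0],0]

```text
t: 4.08
tool_pos: [0.6106, 0.228, 0.2626]
orientation: [-0.018, -3.137, 0.001]
force: [-13.4, -1.8, 8.4]
opening: 0.0002
```

apply_moves:
  deltas:
    - [0,[-3,0,0],0]
    - [0,[0,0,0],0]

```text
t: 4.32
tool_pos: [0.6118, 0.2281, 0.2626]
orientation: [-0.017, -3.131, 0.002]
force: [-27.5, -2.5, 20.8]
opening: 0.0003
```

apply_moves:
  deltas:
    - [0,[-2,0,0],0]
    - [0,[0,0,0],0]

```text
t: 4.58
tool_pos: [0.6127, 0.2282, 0.2626]
orientation: [-0.017, -3.127, 0.003]
force: [-38.0, -4.1, 26.5]
opening: 0.0007
```

apply_moves:
  deltas:
    - [0,[-2,0,0],0]
    - [0,[0,0,0],0]

```text
t: 4.82
tool_pos: [0.6135, 0.2283, 0.2626]
orientation: [-0.016, -3.123, 0.004]
force: [-47.3, -4.9, 33.0]
opening: 0.0008
```

Force climbed steadily once TCP x reached 0.609 m, so the cover is against its stop. I'll back off, rise, and go over to the blue fuse.

apply_moves:
  deltas:
    - [0,[15,0,0],0]
    - [0,[0,0,-60],0]
    - [93,[0,0,-60],0]
    - [93,[5,-50,-20],0]
    - [93,[5,-60,0],0]

```text
t: 5.45
tool_pos: [0.5931, 0.1178, 0.4064]
orientation: [0.015, 3.135, 0.001]
force: [0.7, -0.1, -1.2]
opening: 0.0256
```

apply_moves:
  deltas:
    - [93,[10,-60,0],0]
    - [93,[10,-60,0],0]
    - [93,[0,-60,0],0]
    - [93,[0,0,0],-0.14]
    - [93,[0,0,0],-0.14]

```text
t: 6.08
tool_pos: [0.5705, -0.0631, 0.4029]
orientation: [-0.423, 3.112, -0.001]
force: [-0.5, -0.1, 0.7]
opening: 0.0757
```

```bash
cat >> h.py <<'E'
import pickle
def wshot(n):
    c=viewer.get_calibration('wrist'); im=viewer.read_camera('wrist'); pickle.dump(c,open(f'pics/{n}.pkl','wb')); cv2.imwrite(f'pics/{n}.png',im); return c,im
E
python3 - <<'E'
from h import *
go(560,-60,400,107); print(robot.read_state()['q']); wshot('w3')
E
```

```text
tcp [570.5 -63.1 402.9] tooly 105.5 tilt [-0.001 -0.    -1.   ] shift [9.2 5.8 2.9] turn -0.0262
[-1.99493150e-01  6.06890009e-02  1.56565516e+00 -9.99691507e-05
  1.51451911e+00 -2.04074398e+00]
```

View pics/w3.png

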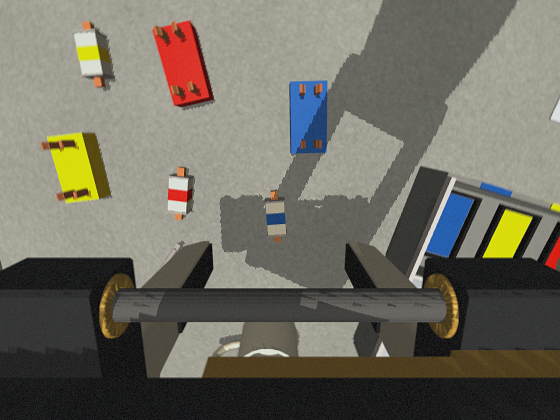

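The blue fuse is at (276,216) px, the blue carrier at (308,117), the red fuse at (180,193), and the open bays are on the right. I'll measure the blue fuse from its blades and band.

```bash
cat >> h.py <<'E'
def copper(im):
    h=cv2.cvtColor(im,cv2.COLOR_BGR2HSV); return cv2.inRange(h,(6,90,50),(17,255,255))
def fuse(c,im,col,near=None,show=True):
    """fuse pose from band + two blades; bench height"""
    best=None
    cop=[cont(b) for b in blobs(copper(im),8)]; cc=np.array([q.mean(0) for q in cop])
    for b in blobs(mask(im,col,110,40),20):
        P=cont(b); r=rect(cast(c,P,.023))
        if r[1][0]>32 or r[1][0]<12: continue
        w=cast(c,cc,.016)*1000; d=np.linalg.norm(w-r[0],axis=1)
        k=[i for i in np.argsort(d) if d[i]<40][:2]
        if len(k)<2: continue
        v=w[k[0]]-w[k[1]]; L=np.hypot(*v)
        if not 40<L<70: continue
        ax=(np.degrees(np.arctan2(v[1],v[0]))+90)%180-90
        print(col,'fuse band',P.mean(0).round(),'c_band',r[0].round(1),'c_blades',w[k].mean(0).round(1),'L',L.round(1),'axis',ax.round(2))
def carrier(c,im,col,z=.026):
    for b in blobs(mask(im,col,110,30),250):
        b=cv2.morphologyEx(b,cv2.MORPH_CLOSE,np.ones((9,9))); r=rect(cast(c,cont(b),z)); print(col,'carrier',cont(b).mean(0).round(),'c',r[0].round(1),np.round(r[1],1),'axis',round(r[2],2))
E
python3 - <<'E'
from h import *
c=pickle.load(open('pics/w3.pkl','rb')); im=cv2.imread('pics/w3.png')
for k in HUE: fuse(c,im,k); carrier(c,im,k)
E
```

```text
red fuse band [180. 194.] c_band [ 602.8 -175. ] c_blades [ 604.  -177.5] L 55.4 axis 7.54
red carrier [183.  64.] c [ 463.5 -197.7] [79.3 44. ] axis 27.81
red carrier [180. 194.] c [ 601.9 -174.2] [28.9 14.2] axis -74.51
red carrier [555. 255.] c [552.7 278.1] [44.  16.8] axis 27.93
yellow carrier [93. 53.] c [ 476.8 -291.5] [32.8 16. ] axis -76.49
yellow carrier [ 78. 166.] c [ 601.4 -291.1] [76.4 54.7] axis 22.1
yellow carrier [507. 235.] c [547.7 215.3] [64.6 36.4] axis -0.42
blue fuse band [275. 218.] c_band [600.6 -59.4] c_blades [600.7 -59. ] L 55.1 axis 19.75
blue carrier [308. 117.] c [479.4 -55.7] [75.7 40. ] axis 17.63
blue carrier [449. 225.] c [553.1 142.4] [77.  29.4] axis -0.53
```

```bash
python3 - <<'E'
from h import *
go(600.6,-59.2,280,109.75)
E
```

```text
tcp [570.5 -62.6 403. ] tooly 105.94 tilt [-0.001 -0.    -1.   ] shift [-29.8  -4.9 123. ] turn -0.0665
```

apply_moves:
  deltas:
    - [60,[-29.8,-4.9,30],0]
    - [60,[0,0,50],-0.066]
    - [60,[0,0,43],0]
    - [60,[0,0,0],0]

```text
t: 6.62
tool_pos: [0.5987, -0.0581, 0.2754]
orientation: [0.519, -3.091, -0.004]
force: [-0.3, 0.5, 0.8]
opening: 0.0603
```

```bash
python3 - <<'E'
from h import *
c,im=wshot('w4'); go(600.6,-59.2,280,109.75); fuse(c,im,'blue'); carrier(c,im,'blue')
E
```

```text
tcp [599.9 -58.3 278.7] tooly 109.08 tilt [ 0.003  0.002 -1.   ] shift [-0.3 -1.  -1.3] turn -0.0118
blue fuse band [275. 228.] c_band [600.5 -59.6] c_blades [601.1 -59.3] L 56.0 axis 19.4
blue carrier [340.  64.] c [480.  -55.5] [76.3 41.8] axis 16.79
blue carrier [275. 228.] c [599.7 -59.9] [21.6 12. ] axis -71.0
```

View pics/w4.png

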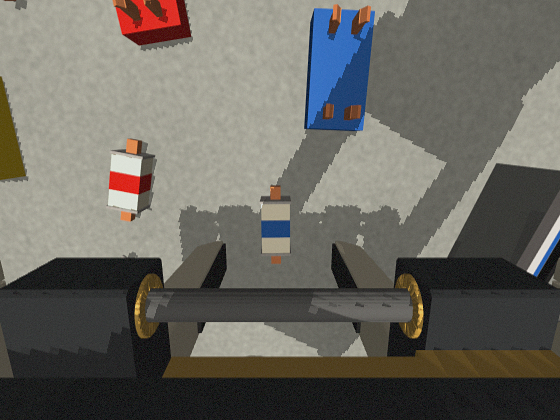

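The blue fuse sits centred between the fingers at (275,228) px and upright in the image. I'll descend, grip, lift and check.

apply_moves:
  deltas:
    - [45,[-0.5,-1,40],-0.01]
    - [45,[0,0,35],0]
    - [45,[0,0,13.5],0]
    - [45,[0,0,0],0]
  grip_force: 20

```text
t: 7.18
tool_pos: [0.6018, -0.0594, 0.1924]
orientation: [-0.537, 3.094, -0.001]
force: [0.8, 0.3, 0.5]
opening: 0.0449
```

apply_moves:
  deltas:
    - [10,[0,0,0],0]
    - [10,[0,0,0],0]
    - [10,[0,0,0],0]
    - [10,[0,0,0],0]

```text
t: 7.68
tool_pos: [0.6018, -0.0594, 0.1924]
orientation: [-0.538, 3.094, -0.001]
force: [-0.6, 0.5, 5.4]
opening: 0.022
```

```bash
python3 - <<'E'
from h import *
go(600.8,-59.5,190,109.4); print(robot.read_state()['opening'],robot.read_state()['force'])
E
```

```text
tcp [601.8 -59.4 192.4] tooly 109.72 tilt [-0.002 -0.001 -1.   ] shift [1.  0.2 2.4] turn 0.0056
0.02197620151578568 [-0.55833786  0.51199051  5.40037334]
```

```bash
python3 - <<'E'
from h import *
go(537.4,-38.2,290,106.8)
E
```

```text
tcp [601.8 -59.4 192.4] tooly 109.72 tilt [-0.002 -0.001 -1.   ] shift [ 53.3  41.6 -97.7] turn 0.051
```

apply_moves:
  deltas:
    - [10,[0,0,-50],0]
    - [10,[0,0,-50],0]

```text
t: 7.92
tool_pos: [0.6006, -0.0592, 0.2914]
orientation: [0.538, -3.093, -0.001]
force: [0.5, -0.2, 0.3]
opening: 0.022
```

apply_moves:
  deltas:
    - [10,[27,21,0],0]
    - [10,[26,20.5,0],0]
    - [10,[0,0,0],0.051]
    - [10,[0,0,0],0]

```text
t: 8.43
tool_pos: [0.5371, -0.038, 0.2913]
orientation: [-0.46, 3.108, -0.0]
force: [1.0, 0.2, -0.6]
opening: 0.0221
```

```bash
python3 - <<'E'
from h import *
c,im=wshot('w5'); go(480,-55.5,None,106.8); carrier(c,im,'blue'); fuse(c,im,'red')
E
```

```text
tcp [537.4 -38.2 291.3] tooly 106.86 tilt [-0. -0. -1.] shift [59.9  0.  -0. ] turn 0.001
blue carrier [280. 142.] c [479.2 -54.6] [75.2 39.7] axis 16.72
blue carrier [531. 249.] c [501.8 170. ] [61.  11.1] axis 88.56
blue carrier [279. 267.] c [576.7 -26.4] [36.3 22. ] axis -73.17
blue carrier [488. 273.] c [530.5 146.3] [32.8 15. ] axis -0.07
```

View pics/w5.png

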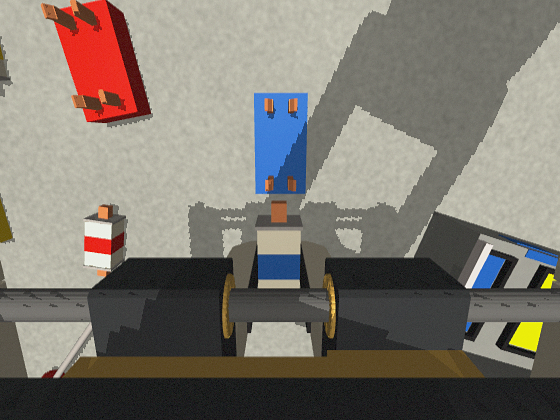

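```bash
python3 - <<'E'
from h import *
c=pickle.load(open('pics/w5.pkl','rb')); im=cv2.imread('pics/w5.png'); p,R,s=pose()
def tl(px,depth):
    w=cast(c,px,p[2]-depth/1000); d=np.c_[w-p[:2],np.full(len(w),-depth/1000)]
    return (d@R*1000)[:,:2].round(1)
g=cv2.cvtColor(im,cv2.COLOR_BGR2GRAY)
print(g[195:290,279].tolist()); 
for r in (235,240,265): print(r,g[r,245:312].tolist())
B=[b for b in blobs(copper(im),8)]
for b in B:
    P=cont(b); print(P.min(0),P.max(0))
for r in (226,228,230,232): print(r,tl((279,r),168.4))
print('blade tip',tl((279,201),176.4), 'band', tl([(257,265),(300,265)],169.4))
E
```

```text
[112, 115, 116, 115, 118, 100, 73, 67, 86, 110, 120, 116, 116, 118, 116, 117, 116, 116, 117, 118, 115, 112, 115, 114, 115, 111, 118, 91, 72, 75, 72, 84, 126, 128, 127, 149, 178, 183, 180, 182, 183, 183, 180, 180, 185, 179, 182, 181, 180, 183, 183, 178, 179, 178, 181, 180, 183, 183, 187, 121, 69, 70, 64, 67, 66, 65, 71, 74, 73, 62, 70, 60, 68, 64, 63, 69, 64, 59, 67, 70, 61, 67, 69, 64, 109, 177, 180, 182, 177, 179, 177, 180, 186, 94, 38]
235 [120, 117, 116, 121, 119, 118, 117, 117, 115, 115, 115, 113, 171, 186, 180, 181, 182, 183, 184, 181, 181, 184, 182, 183, 181, 180, 183, 182, 182, 182, 182, 183, 181, 181, 183, 183, 180, 182, 183, 181, 182, 181, 181, 183, 180, 185, 179, 182, 182, 185, 181, 183, 184, 183, 184, 172, 119, 120, 118, 116, 113, 112, 114, 116, 117, 118, 120]
240 [117, 120, 121, 118, 120, 118, 114, 114, 116, 114, 113, 107, 168, 186, 182, 181, 184, 177, 183, 183, 182, 183, 182, 182, 180, 179, 182, 181, 185, 184, 181, 183, 180, 182, 179, 179, 181, 181, 179, 184, 181, 179, 182, 179, 181, 183, 184, 181, 182, 182, 182, 179, 181, 182, 182, 168, 107, 112, 113, 114, 109, 114, 120, 114, 113, 113, 114]
265 [94, 97, 98, 96, 96, 96, 95, 78, 14, 29, 24, 22, 20, 69, 68, 68, 61, 72, 62, 66, 66, 68, 65, 66, 70, 64, 66, 68, 67, 69, 69, 66, 67, 63, 70, 65, 66, 64, 67, 64, 65, 68, 67, 66, 66, 71, 68, 68, 65, 67, 67, 64, 63, 68, 66, 22, 30, 30, 5, 21, 56, 98, 93, 97, 96, 97, 95]
[70  0] [96 25]
[41  3] [76 29]
[71 89] [120 109]
[265  99] [272 112]
[288  99] [296 112]
[265 176] [272 190]
[288 177] [295 190]
[271 201] [286 222]
[ 98 205] [112 219]
[ 97 270] [109 277]
226 [[24.3  0.2]]
228 [[23.3  0.2]]
230 [[22.2  0.2]]
232 [[21.2  0.2]]
blade tip [[35.3  0.2]] band [[  3.1 -11.1]
 [  3.   11. ]]
```

The fuse is held straight at (279,265) px, offset +2.0 mm in tool x, and the carrier lies ahead at (280,142). In tool axes the seat needs a shift of (58.4, 1.1), then down 73 mm.

apply_moves:
  deltas:
    - [10,[29.2,0.6,0],0]
    - [10,[29.2,0.5,0],0.002]
    - [10,[0,0,25],0]
    - [10,[0,0,20],0]
    - [10,[0,0,0],0]

```text
t: 9.1
tool_pos: [0.4805, -0.054, 0.2447]
orientation: [0.456, -3.105, -0.002]
force: [-0.4, -0.1, -0.6]
opening: 0.0217
```

```bash
python3 - <<'E'
from h import *
c,im=wshot('w6'); ux=np.array([-.957,-.290]);uy=np.array([-.290,.957])
t=np.array([537.4,-38.2])+58.4*ux+1.1*uy; go(t[0],t[1],218.4,106.72); cv2.imwrite('pics/w6c.png',cv2.resize(im[120:300,180:380],None,fx=3,fy=3))
E
```

```text
tcp [481.1 -54.  245.9] tooly 106.71 tilt [ 0.001  0.001 -1.   ] shift [-0.1 -0.1 27.5] turn -0.0001
```

View pics/w6c.png

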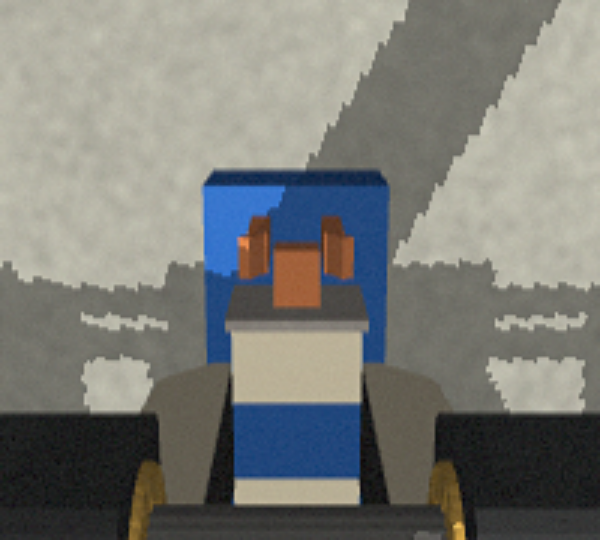

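The blade is centred between the copper clips at about (297,260) in the crop. I'll lower it gently.

apply_moves:
  deltas:
    - [10,[0,0,10],0]
    - [10,[0,0,9],0]
    - [10,[0,0,4],0]
    - [10,[0,0,0],0]

```text
t: 9.65
tool_pos: [0.481, -0.0539, 0.2228]
orientation: [0.456, -3.108, -0.0]
force: [-0.1, -0.4, -1.1]
opening: 0.0218
```

apply_moves:
  deltas:
    - [10,[0,0,4],0]
    - [10,[0,0,0],0]

```text
t: 9.9
tool_pos: [0.4811, -0.0539, 0.2191]
orientation: [0.456, -3.108, -0.0]
force: [0.4, -0.1, 0.2]
opening: 0.0221
```

apply_moves:
  deltas:
    - [10,[0,0,1],0]
    - [10,[0,0,0],0]
    - [34,[0,0,0],0]
    - [34,[0,0,0],0]
    - [34,[0,0,-30],0]

```text
t: 10.52
tool_pos: [0.4798, -0.0537, 0.2462]
orientation: [0.455, -3.103, -0.003]
force: [-0.1, -0.4, -1.4]
opening: 0.0343
```

apply_moves:
  deltas:
    - [60,[-20,0,-50],0]
    - [60,[-35,0,0],0]
    - [60,[0,0,0],0]

```text
t: 10.9
tool_pos: [0.5353, -0.0378, 0.299]
orientation: [-0.457, 3.106, -0.001]
force: [-0.4, -0.8, 0.2]
opening: 0.0579
```

```bash
python3 - <<'E'
from h import *
c,im=wshot('w7'); p,R,s=pose(); go(480.0,-54.2,218.4,106.72);carrier(c,im,'blue'); cv2.imwrite('pics/w7c.png',cv2.resize(im[80:220,180:380],None,fx=3,fy=3))
E
```

```text
tcp [534.1 -37.9 298. ] tooly 106.73 tilt [ 0.001  0.    -1.   ] shift [56.4 -0.  79.7] turn 0.0002
blue carrier [279. 143.] c [479.  -54.5] [74.5 39.8] axis 16.71
blue carrier [527. 249.] c [501.8 174.6] [68.6 11.1] axis 88.3
```

View pics/w7c.png

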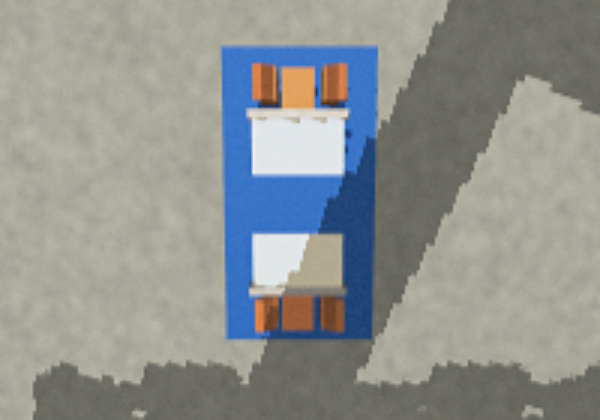

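The blue fuse is seated flat, with both blades between the clips. Next I'll grip the blue carrier and lift it.

apply_moves:
  deltas:
    - [62,[30,0,0],0]
    - [62,[27.3,-0.1,0],0]
    - [62,[0,0,45],0]
    - [62,[0,0,40],0]
    - [62,[0,0,16],0]
  grip_force: 35

```text
t: 11.58
tool_pos: [0.4766, -0.0546, 0.1943]
orientation: [0.455, -3.103, -0.003]
force: [0.1, 0.2, 0.3]
opening: 0.062
```

apply_moves:
  deltas:
    - [30,[0,0,0],0]
    - [30,[0,0,0],0]
    - [30,[0,0,0],0]
    - [30,[0,0,0],0]

```text
t: 12.08
tool_pos: [0.4799, -0.0548, 0.1989]
orientation: [-0.456, 3.106, -0.001]
force: [-1.7, 0.6, 6.2]
opening: 0.0395
```

```bash
python3 - <<'E'
from h import *
go(500,142,310,89.5); print(robot.read_state()['opening'],robot.read_state()['force'])
E
```

```text
tcp [479.9 -54.8 198.9] tooly 106.69 tilt [-0.002 -0.001 -1.   ] shift [ -76.1  182.6 -111.1] turn 0.3
0.039504414080341096 [-1.68763232  0.64097284  6.18539955]
```

apply_moves:
  deltas:
    - [30,[0,0,-40],0]
    - [30,[0,0,-60],0]
    - [30,[0,0,-15],0.15]
    - [30,[0,0,0],0.15]
    - [30,[-27,40,0],0]

```text
t: 12.7
tool_pos: [0.5061, -0.0163, 0.313]
orientation: [0.023, 3.141, -0.002]
force: [0.9, 0.4, -3.2]
opening: 0.0395
```

apply_moves:
  deltas:
    - [30,[-27,40,0],0]
    - [30,[-27,40,0],0]
    - [30,[-27,40,0],0]
    - [30,[-27,40,0],0]
    - [30,[0,0,0],0]

```text
t: 13.32
tool_pos: [0.6165, 0.1469, 0.3116]
orientation: [-0.009, -3.141, -0.001]
force: [0.3, -0.6, -2.8]
opening: 0.0394
```

```bash
python3 - <<'E'
from h import *
c,im=wshot('w8'); go(556.5,148.6,310,89.45); print(robot.read_state()['opening'])
for k in HUE:
    for b in blobs(mask(im,k,110,40),150): P=cont(b); r=rect(cast(c,P,.008)); print(k,P.mean(0).round(),np.round(r[0],1),np.round(r[1],1),round(r[2],2))
E
```

```text
tcp [615.9 145.4 311.6] tooly 89.63 tilt [ 0.001 -0.    -1.   ] shift [59.4  2.8  1.6] turn 0.0031
0.039648309650440604
red [521.  60.] [489.3 350.1] [43.3  7.7] 89.67
red [461. 143.] [558.2 309. ] [78.2 39.7] -0.91
yellow [402.  59.] [488.  249.8] [42.9  7.7] 89.67
yellow [370. 142.] [556.9 228. ] [78.1 41.8] -0.87
blue [281.  58.] [486.3 149.3] [41.8  6.9] 89.67
blue [279. 196.] [607.3 146.5] [180.   74.5] -0.33
```

View pics/w8.png

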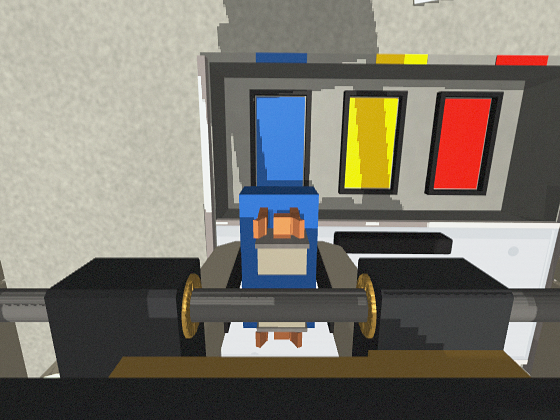

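The blue bay is directly ahead of the held carrier (floor cols 255–308, rows 95–187), and the cover is well clear of the bays. I'll get the bay centre from its rim.

```bash
python3 - <<'E'
from h import *
c=pickle.load(open('pics/w8.pkl','rb')); im=cv2.imread('pics/w8.png')
m=mask(im,'blue',110,40); 
for r in (110,140,170):
    w=np.where(m[r,230:330])[0]+230; print(r,w.min(),w.max(), (cast(c,[(w.min()-.5,r),(w.max()+.5,r)],.008)*1000).round(1).tolist())
w=np.where(m[80:187,270])[0]+80;print(w.min(),cast(c,[(270,w.min()-.5)],.008)*1000)
g=cv2.cvtColor(im,cv2.COLOR_BGR2GRAY); 
for r in (110,140,170): print(g[r,240:325].tolist())
print(g[80:100,280].tolist())
# far rim edges of yellow/red for yaw & x
for col,x0 in (('yellow',372),('red',463)):
    mm=mask(im,col,110,40); w=np.where(mm[75:210,x0])[0]+75; print(col,w.min(),w.max(),(cast(c,[(x0,w.min()-.5),(x0,w.max()+.5)],.008)*1000).round(1).tolist())
E
```

```text
110 256 304 [[527.8, 127.0], [528.1, 169.5]]
140 257 303 [[553.1, 127.3], [553.4, 169.0]]
170 257 302 [[579.6, 126.7], [579.9, 168.5]]
97 [[516.85234629 139.74943573]]
[118, 116, 117, 114, 117, 116, 114, 114, 114, 103, 31, 33, 40, 41, 24, 108, 82, 132, 126, 129, 126, 130, 129, 128, 128, 129, 126, 126, 129, 129, 124, 128, 125, 127, 129, 127, 128, 127, 131, 127, 128, 122, 126, 129, 127, 127, 128, 128, 125, 125, 127, 126, 127, 126, 126, 128, 123, 127, 127, 125, 127, 125, 123, 125, 139, 173, 26, 66, 68, 64, 60, 155, 194, 189, 189, 189, 190, 189, 185, 188, 184, 185, 185, 183, 187]
[117, 113, 117, 114, 113, 118, 115, 111, 115, 123, 39, 34, 28, 32, 34, 74, 100, 70, 76, 76, 71, 71, 131, 127, 125, 128, 124, 127, 122, 124, 125, 125, 124, 125, 125, 122, 122, 126, 127, 123, 120, 123, 125, 122, 126, 126, 124, 125, 121, 124, 121, 123, 125, 126, 123, 126, 125, 122, 122, 123, 124, 120, 122, 119, 191, 35, 56, 60, 62, 60, 90, 193, 185, 185, 181, 187, 185, 185, 185, 183, 184, 185, 187, 189, 185]
[112, 114, 110, 115, 110, 113, 110, 113, 111, 116, 78, 31, 30, 34, 33, 48, 112, 77, 73, 75, 72, 76, 77, 73, 73, 74, 70, 126, 119, 122, 122, 121, 126, 120, 122, 121, 124, 123, 122, 121, 122, 120, 121, 123, 121, 122, 121, 122, 122, 122, 122, 123, 122, 122, 123, 118, 121, 120, 119, 120, 121, 118, 118, 122, 29, 60, 59, 60, 52, 89, 194, 186, 187, 185, 183, 185, 182, 183, 184, 185, 179, 181, 181, 180, 181]
[115, 115, 116, 114, 117, 115, 117, 117, 121, 81, 50, 34, 40, 68, 47, 52, 116, 129, 130, 125]
yellow 98 187 [[518.2, 227.3], [596.3, 232.6]]
red 99 188 [[519.4, 305.6], [597.7, 316.5]]
```

apply_moves:
  deltas:
    - [30,[30,1.2,0],0]
    - [30,[29.1,1.2,0],0.0075]
    - [30,[0,0,30],0]
    - [30,[0,0,32],0]
    - [30,[0,0,15],0]

```text
t: 14.0
tool_pos: [0.5554, 0.146, 0.2335]
orientation: [-0.027, -3.139, 0.001]
force: [0.4, -0.6, -1.7]
opening: 0.0399
```

apply_moves:
  deltas:
    - [30,[0,0,0],0]
    - [30,[0,0,0],0]

```text
t: 14.25
tool_pos: [0.5573, 0.1469, 0.2367]
orientation: [0.026, 3.14, 0.0]
force: [0.7, 0.0, -2.3]
opening: 0.0399
```

```bash
python3 - <<'E'
from h import *
c,im=wshot('w9'); go(556.8,148.2,206.9,89.2); cv2.imwrite('pics/w9c.png',cv2.resize(im[90:300,160:400],None,fx=2.5,fy=2.5))
E
```

```text
tcp [557.4 147.  236.9] tooly 89.05 tilt [-0.002  0.    -1.   ] shift [ 0.7  1.2 30. ] turn -0.0026
```

View pics/w9c.png

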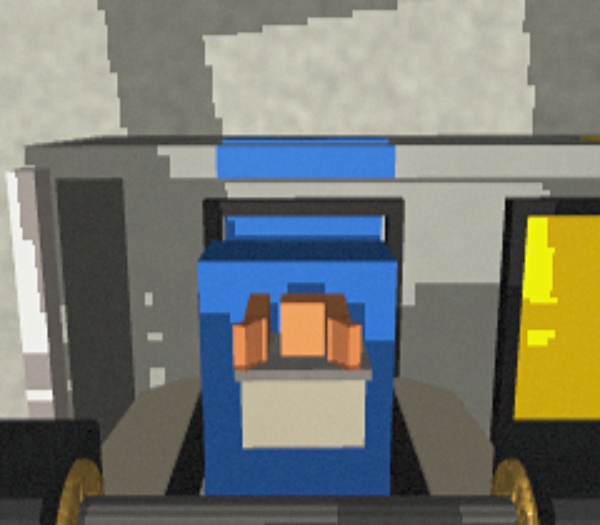

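The carrier sits about 1.3 mm left of the bay rim's centre (rim cols 203–404, carrier 199–396 in the crop), which agrees with the computed +1.2. I'll apply it and lower.

apply_moves:
  deltas:
    - [30,[0.7,1.3,0],-0.0026]
    - [30,[0,0,10],0]
    - [30,[0,0,8],0]
    - [30,[0,0,5],0]
    - [30,[0,0,0],0]

```text
t: 14.92
tool_pos: [0.5556, 0.1483, 0.2113]
orientation: [-0.021, -3.14, 0.001]
force: [-0.5, 0.0, -3.2]
opening: 0.0399
```

apply_moves:
  deltas:
    - [30,[0,0,3],0]
    - [30,[0,0,2],0]
    - [30,[0,0,0],0]

```text
t: 15.3
tool_pos: [0.556, 0.1483, 0.2072]
orientation: [0.021, 3.141, -0.0]
force: [-0.5, -0.2, -1.9]
opening: 0.0397
```

apply_moves:
  deltas:
    - [30,[0,0,2],0]
    - [30,[0,0,0],0]

```text
t: 15.55
tool_pos: [0.5561, 0.1484, 0.2069]
orientation: [0.021, 3.141, -0.0]
force: [-7.5, -1.4, 12.1]
opening: 0.04
```

It bottomed at TCP z = 0.2069, exactly the computed seated height, with contact force. I'll release, rise, and go on to the red fuse.

apply_moves:
  deltas:
    - [50,[0,0,-1],0]
    - [50,[0,0,0],0]
    - [50,[0,0,-20],0]
    - [50,[0,0,-50],0]
    - [50,[0,0,-50],0]
  grip_force: 20

```text
t: 16.18
tool_pos: [0.5558, 0.1483, 0.3286]
orientation: [0.022, 3.141, 0.0]
force: [0.8, -0.2, 0.3]
opening: 0.05
```

apply_moves:
  deltas:
    - [50,[-8.5,-54,0],0]
    - [50,[-8.5,-54,0],0]
    - [60,[-8.5,-54,0],0]
    - [60,[-8.5,-54,0],0]
    - [60,[-8.5,-54,0],0]

```text
t: 16.8
tool_pos: [0.5949, -0.124, 0.3281]
orientation: [0.021, 3.14, -0.001]
force: [0.2, -0.7, -0.3]
opening: 0.0602
```

apply_moves:
  deltas:
    - [60,[-8.5,-54,0],0]
    - [60,[0,0,0],-0.17]
    - [60,[0,0,0],0]

```text
t: 17.18
tool_pos: [0.6025, -0.1771, 0.3275]
orientation: [-0.242, 3.131, -0.0]
force: [-0.3, -0.1, 0.4]
opening: 0.06
```

```bash
python3 - <<'E'
from h import *
c,im=wshot('w10')
for k in HUE: fuse(c,im,k); carrier(c,im,k)
go(603.5,-176.5,280,99)
E
```

```text
red fuse band [278. 209.] c_band [ 603.  -178.6] c_blades [ 603.6 -178.3] L 55.0 axis 7.83
red carrier [277.  44.] c [ 463.8 -199. ] [78.  40.9] axis 27.3
red carrier [278. 209.] c [ 602.3 -178.7] [21.5 13.4] axis -81.16
red carrier [229. 348.] c [ 759.1 -204.8] [30.8 22.7] axis -20.65
yellow fuse band [163.  43.] c_band [ 479.1 -294.5] c_blades [ 476.6 -297.2] L 55.7 axis 19.23
yellow carrier [163.  43.] c [ 479.7 -293.4] [27.4 19.1] axis -71.77
yellow carrier [152. 187.] c [ 601.1 -293.9] [76.2 49. ] axis 22.01
tcp [ 602.6 -176.4  327.2] tooly 98.74 tilt [-0.001 -0.    -1.   ] shift [-0.9 -0.2 47.2] turn -0.0045
```

The red fuse is centred under the camera. I'll descend, grip and lift.

apply_moves:
  deltas:
    - [45,[-0.4,-2.1,45],0.011]
    - [45,[0,0,45],0]
    - [45,[0,0,35],0]
    - [45,[0,0,10],0]
    - [45,[0,0,0],0]

```text
t: 17.85
tool_pos: [0.6034, -0.1778, 0.1917]
orientation: [0.227, -3.133, -0.0]
force: [0.3, 0.3, 0.0]
opening: 0.0449
```

apply_moves:
  deltas:
    - [10,[0,0,0],0]
    - [10,[0,0,0],0]
    - [10,[0,0,0],0]
    - [10,[0,0,0],0]

```text
t: 18.35
tool_pos: [0.6038, -0.1786, 0.1925]
orientation: [-0.228, 3.132, -0.001]
force: [-0.3, -0.1, 5.4]
opening: 0.0217
```

```bash
python3 - <<'E'
from h import *
import math
a=math.radians(117.4); ux=np.array([-math.sin(a),math.cos(a)]); t=np.array([463.8,-199.])-60*ux; print(t); go(t[0],t[1],291,117.4)
E
```

```text
[ 517.06892311 -171.38801291]
tcp [ 603.8 -178.6  192.5] tooly 98.31 tilt [-0.002 -0.001 -1.   ] shift [ 84.6  19.6 -98.6] turn -0.3331
```

apply_moves:
  deltas:
    - [10,[0,0,-50],0]
    - [10,[0,0,-50],0]
    - [10,[42.3,9.8,0],0]
    - [10,[42.3,9.8,0],0]
    - [10,[0,0,0],-0.167]

```text
t: 18.98
tool_pos: [0.5136, -0.1706, 0.2898]
orientation: [0.491, -3.1, -0.003]
force: [0.7, -0.5, -2.1]
opening: 0.0217
```

apply_moves:
  deltas:
    - [10,[0,0,0],-0.167]
    - [10,[0,0,0],0]
    - [10,[0,0,0],0]

```text
t: 19.35
tool_pos: [0.5167, -0.1712, 0.2912]
orientation: [0.74, -3.053, -0.0]
force: [-0.1, -0.2, -1.0]
opening: 0.0219
```

```bash
cat >> h.py <<'E'
def inhand(c,im,col,mid):
    """held fuse + carrier ahead, in tool axes; mid = tool depth of fuse middle, mm"""
    p,R,s=pose(); yy=np.degrees(np.arctan2(R[1,1],R[0,1])); print('tcp',(p*1000).round(1),'tooly',yy.round(2),'open',round(s['opening'],4))
    def tl(px,depth):
        w=cast(c,px,p[2]-depth/1000); return (np.c_[w-p[:2],np.full(len(w),-depth/1000)]@R*1000)[:,:2]
    g=cv2.cvtColor(im,cv2.COLOR_BGR2GRAY); print(g[200:236,279].tolist()); print('plate top edge rows',{r:tl((279,r),mid-12)[0][0].round(1)-22 for r in (224.5,225.5,226.5,227.5,228.5)})
    for b in blobs(copper(im),60):
        P=cont(b); 
        if abs(P[:,0].mean()-279)<12 and P[:,1].mean()>195: print('held blade px',P.min(0),P.max(0),'y',tl([(P[:,0].min()-.5,210),(P[:,0].max()+.5,210)],mid-4)[:,1].mean().round(2))
    for b in blobs(mask(im,col,110,30),900):
        b=cv2.morphologyEx(b,cv2.MORPH_CLOSE,np.ones((9,9))); P=cont(b)
        if P[:,1].mean()>200: continue
        q,sz,ax=rect(cast(c,P,.026)); d=(np.r_[q,0]/1000-np.r_[p[:2],0])@R*1000
        print('carrier px',P.mean(0).round(),'size',np.round(sz,1),'axis',round(ax,2),'turn',round(-np.radians((ax-(yy-90)+90)%180-90),4),'in tool',d[:2].round(2))
E
python3 - <<'E'
from h import *
c,im=wshot('w11'); inhand(c,im,'red',180.5)
cv2.imwrite('pics/w11c.png',im[60:300])
E
```

```text
tcp [ 516.7 -171.2  291.1] tooly 117.29 open 0.0218
[108, 92, 72, 67, 90, 160, 170, 166, 166, 168, 168, 165, 169, 167, 171, 124, 105, 109, 106, 109, 104, 111, 109, 94, 69, 66, 73, 67, 118, 122, 118, 129, 166, 170, 173, 172]
plate top edge rows {224.5: np.float64(2.8000000000000007), 225.5: np.float64(2.3000000000000007), 226.5: np.float64(1.8000000000000007), 227.5: np.float64(1.3000000000000007), 228.5: np.float64(0.8000000000000007)}
held blade px [271 202] [286 223] y -0.13
carrier px [353.  25.] size [45.  29.7] axis 2.34 turn 0.4354 in tool [144.1   51.59]
carrier px [278. 140.] size [74.9 40.2] axis 27.31 turn -0.0004 in tool [61.86 -0.72]
```

apply_moves:
  deltas:
    - [10,[30.3,-0.3,0],0]
    - [10,[30.2,-0.3,0],0]
    - [10,[0,0,25],0]
    - [10,[0,0,20],0]
    - [10,[0,0,0],0]

```text
t: 20.02
tool_pos: [0.4625, -0.1992, 0.2445]
orientation: [0.742, -3.05, -0.004]
force: [-0.4, -0.5, -0.7]
opening: 0.0218
```

apply_moves:
  deltas:
    - [10,[0,0,0],0]
    - [10,[0,0,0],0]

```text
t: 20.27
tool_pos: [0.4638, -0.1998, 0.2474]
orientation: [-0.745, 3.051, -0.002]
force: [-0.1, -0.3, -0.6]
opening: 0.0221
```

```bash
python3 - <<'E'
from h import *
import math
a=math.radians(117.31); ux=np.array([-math.sin(a),math.cos(a)]);uy=np.array([math.cos(a),math.sin(a)]); t=np.array([516.7,-171.2])+60.5*ux-.6*uy; print(t); go(t[0],t[1],218.5,117.31)
c,im=wshot('w12'); 
for b in blobs(copper(im),20):
    P=cont(b); print(P.min(0),P.max(0))
E
```

```text
[ 463.21878402 -199.49080305]
tcp [ 463.8 -199.8  247.4] tooly 117.45 tilt [-0.001 -0.001 -1.   ] shift [ 0.4  0.6 28.9] turn 0.0024
[379  36] [396  57]
[395  48] [417  66]
[347 108] [360 121]
[363 117] [380 129]
[139 138] [155 155]
[261 190] [286 223]
[289 190] [299 209]
[136 220] [151 230]
[258 255] [299 255]
[ 32 322] [ 47 328]
[ 62 322] [ 70 330]
[ 53 364] [ 70 377]
```

apply_moves:
  deltas:
    - [10,[0.4,0.6,0],0.002]
    - [10,[0,0,12],0]
    - [10,[0,0,9],0]
    - [10,[0,0,4],0]
    - [10,[0,0,0],0]

```text
t: 20.95
tool_pos: [0.4624, -0.1991, 0.2205]
orientation: [0.742, -3.052, -0.001]
force: [0.0, -0.2, 0.8]
opening: 0.0217
```

apply_moves:
  deltas:
    - [10,[0,0,3.5],0]
    - [10,[0,0,0],0]
    - [10,[0,0,1],0]
    - [10,[0,0,0],0]

```text
t: 21.45
tool_pos: [0.463, -0.1995, 0.2184]
orientation: [-0.743, 3.052, -0.001]
force: [-6.4, 4.1, 13.2]
opening: 0.0218
```

It bottomed at the computed height (0.2184) with contact. I'll release and check.

apply_moves:
  deltas:
    - [34,[0,0,-1],0]
    - [34,[0,0,0],0]
    - [34,[0,0,-30],0]
    - [60,[-20,0,-50],0]
    - [60,[-35,0,0],0]

```text
t: 22.08
tool_pos: [0.5133, -0.175, 0.3028]
orientation: [-0.739, 3.047, -0.008]
force: [0.3, -0.3, 0.7]
opening: 0.0497
```

apply_moves:
  deltas:
    - [60,[0,0,0],0]
    - [60,[0,0,0],0]

```text
t: 22.32
tool_pos: [0.5111, -0.1739, 0.2969]
orientation: [0.743, -3.051, -0.001]
force: [0.3, 0.1, -0.2]
opening: 0.06
```

```bash
python3 - <<'E'
from h import *
c,im=wshot('w13'); inhand(c,im,'red',180); cv2.imwrite('pics/w13c.png',cv2.resize(im[80:220,180:380],None,fx=3,fy=3))
E
```

```text
tcp [ 510.8 -174.1  296.8] tooly 117.35 open 0.0604
[162, 158, 156, 111, 94, 100, 97, 102, 101, 104, 103, 98, 98, 102, 104, 103, 101, 96, 97, 95, 101, 97, 99, 100, 99, 102, 99, 101, 103, 102, 105, 108, 104, 103, 101, 98]
plate top edge rows {224.5: np.float64(2.6000000000000014), 225.5: np.float64(2.1000000000000014), 226.5: np.float64(1.6000000000000014), 227.5: np.float64(1.1000000000000014), 228.5: np.float64(0.6000000000000014)}
carrier px [354.  31.] size [54.1 30.5] axis 2.31 turn 0.437 in tool [142.44  53.42]
carrier px [277. 149.] size [75.5 40.1] axis 27.61 turn -0.0046 in tool [55.21 -0.73]
```

View pics/w13c.png

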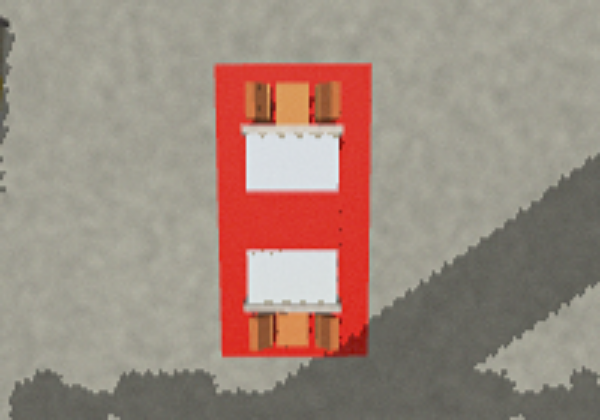

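The red fuse is seated flat with both blades between the clips. I'll grip the red carrier.

apply_moves:
  deltas:
    - [62,[28,-0.4,0],0]
    - [62,[27.2,-0.4,0],-0.003]
    - [62,[0,0,45],0]
    - [62,[0,0,40],0]
    - [62,[0,0,13],0]
  grip_force: 35

```text
t: 23.0
tool_pos: [0.4607, -0.1997, 0.1967]
orientation: [0.745, -3.048, -0.006]
force: [0.3, 1.0, 0.4]
opening: 0.0622
```

apply_moves:
  deltas:
    - [62,[0,0,0],0]
    - [30,[0,0,0],0]
    - [30,[0,0,0],0]
    - [30,[0,0,0],0]
    - [30,[0,0,0],0]

```text
t: 23.62
tool_pos: [0.4634, -0.2002, 0.201]
orientation: [-0.747, 3.05, -0.001]
force: [-1.4, 2.2, 6.5]
opening: 0.0395
```

```bash
python3 - <<'E'
from h import *
print(robot.read_state()['opening'],robot.read_state()['force']); go(617,308,311,89.2); go(617,308,311,117.35)
E
```

```text
0.03952900618916062 [-1.43050848  2.23659197  6.54241113]
tcp [ 463.4 -200.2  201. ] tooly 117.53 tilt [-0.001 -0.001 -1.   ] shift [-371.2  379.6 -110.1] turn 0.4944
tcp [ 463.4 -200.2  201. ] tooly 117.53 tilt [-0.001 -0.001 -1.   ] shift [-371.2  379.6 -110.1] turn 0.0031
```

apply_moves:
  deltas:
    - [30,[0,0,-40],0]
    - [30,[0,0,-60],0]
    - [30,[0,0,-12],0.165]
    - [30,[0,0,0],0.165]
    - [30,[0,0,0],0.164]

```text
t: 24.25
tool_pos: [0.4628, -0.2, 0.3121]
orientation: [0.03, 3.141, -0.0]
force: [0.1, 0.2, -3.1]
opening: 0.0396
```

apply_moves:
  deltas:
    - [30,[-14.7,51,0],0]
    - [30,[-14.7,51,0],0]
    - [30,[-14.7,51,0],0]
    - [30,[-14.7,51,0],0]
    - [30,[-14.7,51,0],0]

```text
t: 24.88
tool_pos: [0.5399, 0.0556, 0.3117]
orientation: [0.021, 3.141, -0.0]
force: [0.6, -0.4, -2.3]
opening: 0.0397
```

apply_moves:
  deltas:
    - [30,[-14.7,51,0],0]
    - [30,[-14.7,51,0],0]
    - [30,[-14.7,51,0],0]
    - [30,[-14.7,51,0],0]
    - [30,[-14.6,51,0],0]

```text
t: 25.5
tool_pos: [0.6168, 0.3096, 0.3114]
orientation: [-0.021, -3.141, 0.001]
force: [0.6, -1.2, -1.3]
opening: 0.0395
```

apply_moves:
  deltas:
    - [30,[0,0,0],0]
    - [30,[0,0,0],0]

```text
t: 25.75
tool_pos: [0.6164, 0.3078, 0.3109]
orientation: [-0.02, -3.14, 0.002]
force: [-0.6, -1.6, -2.3]
opening: 0.0393
```

```bash
cat >> h.py <<'E'
def bay(c,im,col,dep):
    """bay centre ahead (from floor colour) and held carrier; dep = tool depth of carrier underside"""
    p,R,s=pose(); yy=np.degrees(np.arctan2(R[1,1],R[0,1])); print('tcp',(p*1000).round(1),'tooly',yy.round(2),'open',round(s['opening'],4))
    m=mask(im,col,110,40); g=cv2.cvtColor(im,cv2.COLOR_BGR2GRAY)
    for r in (115,140,165):
        w=np.where(m[r,220:340])[0]+220; e=cast(c,[(w.min()-.5,r),(w.max()+.5,r)],.008)*1000; print(r,w.min(),w.max(),e.round(1).tolist(),'mid y',e[:,1].mean().round(1)); print(g[r,w.min()-12:w.min()+2].tolist(),g[r,w.max()-1:w.max()+12].tolist())
    x0=int(np.where(m[140,220:340])[0].mean()+220); w=np.where(m[80:180,x0])[0]+80; print('floor front row',w.min(),(cast(c,[(x0,w.min()-.5)],.008)*1000).round(1))
    print('col',g[150:205,x0].tolist())
    for r in (193.5,194.5,195.5,196.5,197.5):
        wd=cast(c,[(279,r)],p[2]-(dep-26)/1000)[0]; print(r,'held dx',round(((np.r_[wd,0]-np.r_[p[:2],0])@R*1000)[0]-38,2),end=' ')
    for b in blobs(m,1500):
        P=cont(b); print('\nblob',P.min(0),P.max(0))
E
python3 - <<'E'
from h import *
c,im=wshot('w14'); bay(c,im,'red',201); go(558.5,308.2,209,89.2)
for k in HUE:
    for b in blobs(mask(im,k,110,40),150): P=cont(b); r=rect(cast(c,P,.008)); print(k,P.mean(0).round(),np.round(r[0],1),np.round(r[1],1),round(r[2],2))
E
```

```text
tcp [616.5 307.2 311.3] tooly 89.2 open 0.0399
115 255 303 [[531.5, 287.2], [532.1, 329.8]] mid y 308.5
[186, 186, 189, 191, 188, 163, 63, 72, 74, 75, 37, 84, 131, 122] [119, 159, 91, 34, 69, 66, 66, 63, 160, 188, 186, 185, 181]
140 256 302 [[552.7, 287.4], [553.2, 329.0]] mid y 308.2
[184, 188, 186, 191, 193, 93, 62, 66, 69, 57, 65, 122, 123, 123] [114, 117, 196, 33, 64, 64, 60, 60, 126, 187, 181, 181, 177]
165 256 302 [[574.6, 286.7], [575.2, 329.1]] mid y 307.9
[185, 185, 188, 186, 191, 162, 56, 65, 62, 63, 20, 120, 118, 118] [113, 157, 148, 38, 59, 60, 57, 49, 192, 185, 184, 182, 182]
floor front row 100 [[519.1 308.6]]
col [119, 118, 119, 119, 119, 118, 118, 119, 120, 118, 119, 114, 116, 115, 115, 116, 117, 116, 117, 114, 114, 113, 117, 116, 118, 111, 116, 115, 114, 115, 86, 78, 78, 77, 79, 62, 51, 48, 51, 57, 47, 47, 50, 76, 110, 112, 111, 110, 112, 110, 107, 107, 112, 109, 110]
193.5 held dx 1.4 194.5 held dx 0.89 195.5 held dx 0.37 196.5 held dx -0.14 197.5 held dx -0.65 
blob [239 100] [317 288]
tcp [616.5 307.2 311.3] tooly 89.2 tilt [ 0.001 -0.001 -1.   ] shift [ 58.    0.3 102.3] turn 0.0
red [279.  62.] [489.5 309. ] [41.9  7.7] 89.23
red [279. 198.] [608.1 306.9] [177.2  73.1] -0.71
yellow [159.  62.] [487.8 208.4] [43.   6.9] 89.23
yellow [188. 145.] [557.1 227.8] [77.3 41.9] -0.74
blue [38. 61.] [486.4 107.9] [42.9  6.9] 89.23
blue [ 87. 145.] [556.1 134.3] [84.4 64.2] -0.76
```

apply_moves:
  deltas:
    - [30,[29,0.1,0],0]
    - [30,[28,0.1,0],0]
    - [30,[0,0,30],0]
    - [30,[0,0,30],0]
    - [30,[0,0,15],0]

```text
t: 26.42
tool_pos: [0.5591, 0.3073, 0.2352]
orientation: [-0.024, -3.139, 0.002]
force: [-0.1, -0.3, -1.8]
opening: 0.0404
```

apply_moves:
  deltas:
    - [30,[0,0,0],0]
    - [30,[0,0,0],0]

```text
t: 26.68
tool_pos: [0.5604, 0.3087, 0.2383]
orientation: [0.022, 3.14, 0.001]
force: [0.5, -0.2, -2.1]
opening: 0.04
```

```bash
python3 - <<'E'
from h import *
c,im=wshot('w15'); go(559.5,308.2,209,89.2); cv2.imwrite('pics/w15c.png',im)
g=cv2.cvtColor(im,cv2.COLOR_BGR2GRAY)
print(g[178,225:335].tolist()); P=[cont(b) for b in blobs(mask(im,'red',110,40),1000)]; print([(q.min(0),q.max(0)) for q in P])
E
```

```text
tcp [560.5 308.9 238.5] tooly 89.2 tilt [-0.002  0.001 -1.   ] shift [ 1.1 -0.7 29.5] turn -0.0001
[172, 174, 174, 175, 174, 174, 178, 177, 173, 174, 175, 176, 176, 143, 49, 56, 57, 60, 57, 45, 5, 116, 119, 111, 114, 113, 113, 111, 109, 110, 111, 111, 111, 110, 113, 112, 111, 112, 113, 116, 109, 109, 115, 114, 112, 114, 110, 116, 113, 111, 112, 110, 111, 114, 111, 109, 109, 111, 109, 111, 111, 112, 112, 115, 111, 111, 110, 109, 112, 113, 114, 109, 112, 111, 109, 109, 112, 112, 111, 113, 110, 113, 109, 109, 112, 114, 15, 46, 58, 56, 53, 52, 50, 149, 176, 173, 173, 175, 174, 173, 174, 172, 172, 170, 172, 174, 171, 171, 174, 171]
[(array([243, 144], dtype=int32), array([313, 159], dtype=int32)), (array([239, 175], dtype=int32), array([317, 288], dtype=int32))]
```

apply_moves:
  deltas:
    - [30,[0.9,-0.2,0],0]
    - [30,[0,0,10],0]
    - [30,[0,0,8],0]
    - [30,[0,0,5],0]
    - [30,[0,0,0],0]

```text
t: 27.35
tool_pos: [0.5584, 0.3085, 0.2127]
orientation: [-0.021, -3.14, 0.001]
force: [0.1, -0.4, -2.1]
opening: 0.0398
```

apply_moves:
  deltas:
    - [30,[0,0,3],0]
    - [30,[0,0,2],0]
    - [30,[0,0,0],0]

```text
t: 27.72
tool_pos: [0.5589, 0.3087, 0.2091]
orientation: [0.021, 3.141, 0.0]
force: [-1.2, 0.5, -1.1]
opening: 0.0396
```

apply_moves:
  deltas:
    - [30,[0,0,2],0]
    - [30,[0,0,0],0]

```text
t: 27.98
tool_pos: [0.559, 0.3087, 0.209]
orientation: [0.021, 3.141, 0.0]
force: [-8.5, -3.5, 14.3]
opening: 0.0398
```

Red carrier bottomed at 0.2090, as computed. I'll release and go to the yellow fuse.

apply_moves:
  deltas:
    - [50,[0,0,-1],0]
    - [50,[0,0,0],0]
    - [50,[0,0,-20],0]
    - [50,[0,0,-50],0]
    - [50,[0,0,-50],0]
  grip_force: 20

```text
t: 28.6
tool_pos: [0.5587, 0.3086, 0.33]
orientation: [0.022, 3.141, 0.0]
force: [0.5, 0.8, -0.1]
opening: 0.0499
```

apply_moves:
  deltas:
    - [50,[6.6,-55,0],0]
    - [50,[6.6,-55,0],0]
    - [60,[6.6,-55,0],0]
    - [60,[6.6,-55,0],0]
    - [60,[6.6,-55,0],0]

```text
t: 29.22
tool_pos: [0.5217, 0.0325, 0.3294]
orientation: [0.021, 3.139, -0.0]
force: [0.3, -0.5, -0.0]
opening: 0.0599
```

apply_moves:
  deltas:
    - [60,[6.6,-55,0],0]
    - [60,[6.6,-55,0],0]
    - [60,[6.6,-55,0],0]
    - [60,[6.6,-55,0],0]
    - [60,[6.6,-55,0],0]

```text
t: 29.85
tool_pos: [0.4849, -0.2423, 0.3295]
orientation: [0.022, 3.14, -0.002]
force: [0.6, -0.2, -0.1]
opening: 0.0602
```

apply_moves:
  deltas:
    - [60,[6.6,-55,0],0]
    - [60,[0,0,0],-0.18]
    - [60,[0,0,0],-0.18]
    - [60,[0,0,0],0]

```text
t: 30.35
tool_pos: [0.478, -0.2956, 0.329]
orientation: [-0.539, 3.094, -0.002]
force: [-0.1, 0.2, 0.1]
opening: 0.06
```

```bash
python3 - <<'E'
from h import *
c,im=wshot('w16')
fuse(c,im,'yellow'); carrier(c,im,'yellow')
go(478,-296,280,110)
E
```

```text
yellow fuse band [277. 207.] c_band [ 477.2 -297.7] c_blades [ 477.8 -298. ] L 54.9 axis 18.7
yellow carrier [277. 207.] c [ 476.5 -297.9] [21.5 13.4] axis -70.23
yellow carrier [266. 278.] c [ 547.8 -284.6] [39.9 22.6] axis -70.2
yellow carrier [268. 333.] c [ 606.6 -261.1] [40.3 27.4] axis -69.83
tcp [ 478.  -295.4  328.8] tooly 109.61 tilt [-0.001 -0.001 -1.   ] shift [ 0.3 -0.5 48.8] turn -0.0069
```

apply_moves:
  deltas:
    - [45,[1.3,-2.2,45],0.009]
    - [45,[0,0,45],0]
    - [45,[0,0,35],0]
    - [45,[0,0,11],0]
    - [45,[0,0,0],0]

```text
t: 31.02
tool_pos: [0.4776, -0.2977, 0.192]
orientation: [0.525, -3.097, -0.001]
force: [1.1, 0.0, 1.7]
opening: 0.045
```

apply_moves:
  deltas:
    - [10,[0,0,0],0]
    - [10,[0,0,0],0]
    - [10,[0,0,0],0]
    - [10,[0,0,0],0]

```text
t: 31.52
tool_pos: [0.4779, -0.2982, 0.1929]
orientation: [-0.527, 3.096, -0.002]
force: [-1.2, 0.4, 7.1]
opening: 0.0216
```

```bash
python3 - <<'E'
from h import *
import math
a=math.radians(112.); ux=np.array([-math.sin(a),math.cos(a)]); t=np.array([601.5,-295.])-60*ux; print(t); go(t[0],t[1],291,112.)
E
```

```text
[ 657.13103127 -272.5236044 ]
tcp [ 477.9 -298.2  192.9] tooly 109.32 tilt [-0.001 -0.002 -1.   ] shift [-177.7  -35.2  -97.8] turn -0.0468
```

apply_moves:
  deltas:
    - [10,[0,0,-50],0]
    - [10,[0,0,-49],0]
    - [10,[-44.4,-8.8,0],0]
    - [10,[-44.4,-8.8,0],0]
    - [10,[-44.4,-8.8,0],0]

```text
t: 32.15
tool_pos: [0.6131, -0.2784, 0.2909]
orientation: [-0.527, 3.097, -0.0]
force: [0.6, 0.5, -1.3]
opening: 0.0221
```

apply_moves:
  deltas:
    - [10,[-44.4,-8.8,0],0]
    - [10,[0,0,0],-0.047]
    - [10,[0,0,0],0]
    - [10,[0,0,0],0]

```text
t: 32.65
tool_pos: [0.6563, -0.2724, 0.2907]
orientation: [0.598, -3.084, -0.0]
force: [0.0, 0.9, -0.2]
opening: 0.0216
```

```bash
python3 - <<'E'
from h import *
c,im=wshot('w17'); inhand(c,im,'yellow',180.9)
E
```

```text
tcp [ 656.3 -272.5  290.9] tooly 111.94 open 0.0218
[92, 138, 84, 52, 50, 156, 164, 162, 164, 162, 163, 113, 96, 100, 101, 102, 101, 103, 104, 99, 100, 100, 104, 89, 72, 63, 65, 63, 114, 117, 115, 124, 163, 165, 163, 165]
plate top edge rows {224.5: np.float64(2.6999999999999993), 225.5: np.float64(2.1999999999999993), 226.5: np.float64(1.6999999999999993), 227.5: np.float64(1.1999999999999993), 228.5: np.float64(0.6999999999999993)}
held blade px [271 202] [286 223] y -0.11
carrier px [317. 134.] size [75.8 40.6] axis 22.43 turn -0.0085 in tool [66.22 28.91]
```

The yellow carrier was knocked about 29 mm sideways. I'll recentre on it and measure again.

apply_moves:
  deltas:
    - [10,[6,28.9,0],-0.0085]
    - [10,[0,0,0],0]
    - [10,[0,0,0],0]

```text
t: 33.08
tool_pos: [0.6402, -0.2482, 0.2914]
orientation: [-0.612, 3.081, -0.001]
force: [-0.3, -0.2, -1.3]
opening: 0.022
```

```bash
python3 - <<'E'
from h import *
c,im=wshot('w18'); inhand(c,im,'yellow',180.9)
E
```

```text
tcp [ 640.4 -248.4  291.4] tooly 112.46 open 0.0218
[175, 155, 90, 57, 49, 155, 163, 162, 161, 162, 160, 166, 118, 102, 101, 103, 103, 102, 102, 100, 105, 103, 101, 90, 70, 64, 67, 64, 111, 120, 115, 123, 164, 164, 163, 166]
plate top edge rows {224.5: np.float64(2.6999999999999993), 225.5: np.float64(2.1999999999999993), 226.5: np.float64(1.6999999999999993), 227.5: np.float64(1.1999999999999993), 228.5: np.float64(0.6999999999999993)}
held blade px [271 202] [286 223] y 0.01
carrier px [281. 142.] size [75.9 40.1] axis 22.44 turn 0.0004 in tool [60.49  1.48]
```

apply_moves:
  deltas:
    - [10,[29.7,0.7,0],0]
    - [10,[29.6,0.7,0],0]
    - [10,[0,0,25],0]
    - [10,[0,0,20],0]
    - [10,[0,0,0],0]

```text
t: 33.75
tool_pos: [0.5843, -0.2688, 0.2431]
orientation: [0.612, -3.078, -0.005]
force: [-1.0, 0.2, -0.0]
opening: 0.0219
```

apply_moves:
  deltas:
    - [10,[0,0,0],0]
    - [10,[0,0,0],0]

```text
t: 34.0
tool_pos: [0.5856, -0.2693, 0.2469]
orientation: [-0.613, 3.08, -0.002]
force: [-0.2, 0.1, -1.1]
opening: 0.022
```

```bash
python3 - <<'E'
from h import *
import math
a=math.radians(112.46); ux=np.array([-math.sin(a),math.cos(a)]);uy=np.array([math.cos(a),math.sin(a)]); t=np.array([640.4,-248.4])+59.3*ux+1.45*uy; print(t); go(t[0],t[1],218.9,112.44)
c,im=wshot('w19'); 
for b in blobs(copper(im),20):
    P=cont(b); print(P.min(0),P.max(0))
cv2.imwrite('pics/w19c.png',cv2.resize(im[120:300,180:380],None,fx=3,fy=3))
E
```

```text
[ 585.04415868 -269.71486175]
tcp [ 585.6 -269.3  246.9] tooly 112.53 tilt [-0.001 -0.001 -1.   ] shift [ 0.8 -0.2 28. ] turn 0.0015
[261 190] [286 223]
[288 190] [298 209]
```

View pics/w19c.png

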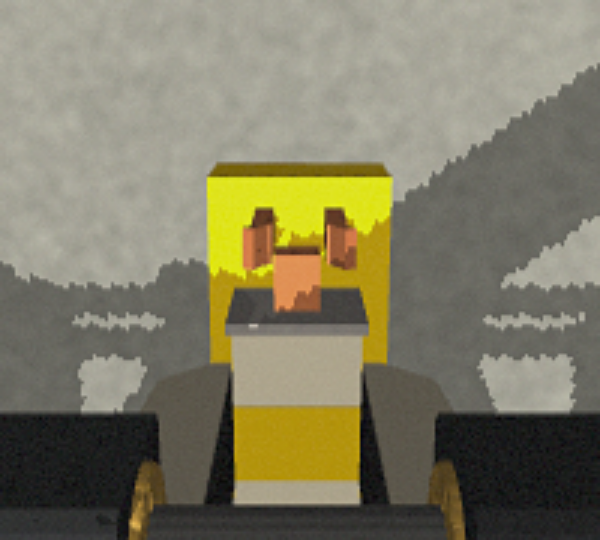

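Blade lines up between the clips at about (297,280) in the crop. I'll nudge (0.8, 0.2) as computed and lower.

apply_moves:
  deltas:
    - [10,[0.8,0.2,0],0.0015]
    - [10,[0,0,12],0]
    - [10,[0,0,9],0]
    - [10,[0,0,3],0]
    - [10,[0,0,0],0]

```text
t: 34.67
tool_pos: [0.584, -0.2691, 0.2211]
orientation: [0.611, -3.081, -0.001]
force: [-0.6, -0.2, -0.7]
opening: 0.0217
```

apply_moves:
  deltas:
    - [10,[0,0,3.5],0]
    - [10,[0,0,0],0]
    - [10,[0,0,1],0]
    - [10,[0,0,0],0]

```text
t: 35.17
tool_pos: [0.5845, -0.2694, 0.2189]
orientation: [-0.611, 3.081, -0.001]
force: [-4.9, 1.7, 9.1]
opening: 0.0215
```

apply_moves:
  deltas:
    - [34,[0,0,-1],0]
    - [34,[0,0,0],0]
    - [34,[0,0,-30],0]
    - [60,[-20,0,-50],0]
    - [60,[-35,0,0],0]

```text
t: 35.8
tool_pos: [0.6367, -0.2495, 0.3044]
orientation: [-0.607, 3.075, -0.009]
force: [0.3, -0.8, 0.5]
opening: 0.0495
```

apply_moves:
  deltas:
    - [60,[0,0,0],0]
    - [60,[0,0,0],0]

```text
t: 36.05
tool_pos: [0.6345, -0.2482, 0.2971]
orientation: [0.611, -3.08, -0.001]
force: [-0.1, 0.6, -0.3]
opening: 0.0596
```

```bash
python3 - <<'E'
from h import *
c,im=wshot('w20'); inhand(c,im,'yellow',180)
for n in ('w13','w20'):
    i=cv2.imread(f'pics/{n}.png'); print(n,[(cont(b).min(0).tolist(),cont(b).max(0).tolist()) for b in blobs(copper(i),20) if abs(cont(b)[:,0].mean()-278)<25])
    h=cv2.cvtColor(i,cv2.COLOR_BGR2HSV)[80:220,250:310]; w=cv2.inRange(h,(0,0,120),(180,60,255)); w=max(blobs(w),key=lambda b:b.sum()); 
cv2.imwrite('pics/w20c.png',cv2.resize(im[80:220,180:380],None,fx=3,fy=3))
E
```

```text
tcp [ 634.3 -248.4  297.1] tooly 112.41 open 0.0597
[153, 157, 160, 111, 94, 97, 95, 100, 98, 99, 98, 96, 93, 96, 98, 100, 101, 101, 100, 99, 101, 97, 98, 99, 97, 99, 102, 104, 99, 99, 96, 97, 92, 97, 95, 101]
plate top edge rows {224.5: np.float64(2.6000000000000014), 225.5: np.float64(2.1000000000000014), 226.5: np.float64(1.5), 227.5: np.float64(1.0), 228.5: np.float64(0.5)}
carrier px [277. 149.] size [74.6 40.1] axis 22.43 turn -0.0003 in tool [54.84 -0.86]
w13 [([262, 107], [270, 120]), ([272, 107], [282, 121]), ([285, 107], [293, 120]), ([263, 185], [270, 196]), ([272, 184], [282, 195]), ([285, 185], [292, 196])]
w20 [([262, 108], [270, 120]), ([272, 108], [282, 121]), ([285, 108], [293, 120]), ([263, 185], [270, 196]), ([273, 184], [282, 194]), ([285, 185], [292, 196]), ([254, 356], [273, 357])]
```

View pics/w20c.png

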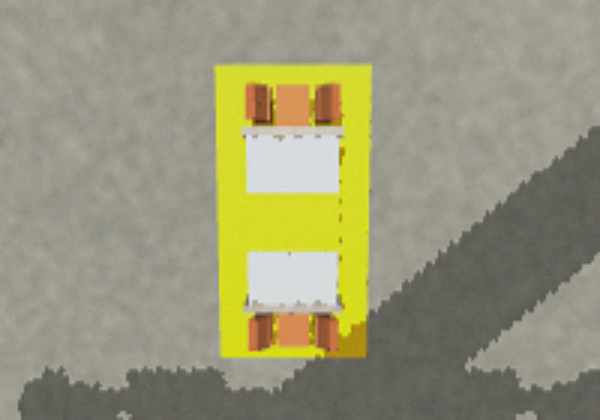

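Yellow fuse seated flat. I'll grip the yellow carrier.

apply_moves:
  deltas:
    - [62,[28,-0.4,0],0]
    - [62,[26.8,-0.4,0],0]
    - [62,[0,0,45],0]
    - [62,[0,0,40],0]
    - [62,[0,0,13],0]
  grip_force: 35

```text
t: 36.72
tool_pos: [0.5824, -0.2696, 0.1965]
orientation: [0.608, -3.077, -0.006]
force: [-0.1, 0.8, 0.4]
opening: 0.0616
```

apply_moves:
  deltas:
    - [62,[0,0,0],0]
    - [30,[0,0,0],0]
    - [30,[0,0,0],0]
    - [30,[0,0,0],0]
    - [30,[0,0,0],0]

```text
t: 37.35
tool_pos: [0.5853, -0.27, 0.2018]
orientation: [-0.611, 3.08, -0.002]
force: [-1.0, 0.9, 6.3]
opening: 0.0398
```

```bash
python3 - <<'E'
from h import *
s=robot.read_state(); print(s['opening'],s['force'],s['q']); go(617,227,311,89.2)
E
```

```text
0.03980008500473783 [-0.96517524  0.92612737  6.32572017] [-5.11818492e-01  4.20641388e-01  1.52890379e+00  2.50175112e-04
  1.19009733e+00 -2.47418418e+00]
tcp [ 585.3 -270.   201.8] tooly 112.43 tilt [-0.001 -0.001 -1.   ] shift [-219.1  447.1 -109.5] turn 0.4054
```

apply_moves:
  deltas:
    - [30,[0,0,-40],0]
    - [30,[0,0,-60],0]
    - [30,[0,0,-12],0.135]
    - [30,[0,0,0],0.135]
    - [30,[0,0,0],0.135]

```text
t: 37.98
tool_pos: [0.5846, -0.2699, 0.3124]
orientation: [0.028, 3.141, -0.0]
force: [0.7, 0.5, -2.9]
opening: 0.0394
```

apply_moves:
  deltas:
    - [30,[-2.5,49.7,0],0]
    - [30,[-2.5,49.7,0],0]
    - [30,[-2.5,49.7,0],0]
    - [30,[-2.5,49.7,0],0]
    - [30,[-2.5,49.7,0],0]

```text
t: 38.6
tool_pos: [0.6003, -0.02, 0.3121]
orientation: [-0.022, -3.141, 0.0]
force: [0.1, 0.8, -1.5]
opening: 0.0394
```

apply_moves:
  deltas:
    - [30,[-2.5,49.7,0],0]
    - [30,[-2.5,49.7,0],0]
    - [30,[-2.5,49.7,0],0]
    - [30,[-2.5,49.7,0],0]
    - [30,[-2.5,50,0],0]

```text
t: 39.22
tool_pos: [0.6162, 0.2286, 0.312]
orientation: [-0.021, -3.141, 0.001]
force: [-0.2, -0.4, -2.1]
opening: 0.0393
```

apply_moves:
  deltas:
    - [30,[0,0,0],0]
    - [30,[0,0,0],0]

```text
t: 39.48
tool_pos: [0.6162, 0.2269, 0.3118]
orientation: [-0.02, -3.141, 0.001]
force: [0.0, -0.7, -3.4]
opening: 0.0391
```

```bash
python3 - <<'E'
from h import *
c,im=wshot('w21'); bay(c,im,'yellow',201.8); go(557.2,228.3,209.8,89.2)
E
```

```text
tcp [616.4 226.3 311.8] tooly 89.2 open 0.0393
115 256 304 [[531.4, 207.2], [532.0, 249.8]] mid y 228.5
[182, 180, 185, 183, 185, 159, 58, 67, 70, 71, 30, 83, 214, 223] [222, 178, 105, 42, 65, 65, 64, 58, 106, 187, 180, 177, 178]
140 257 303 [[552.6, 207.4], [553.2, 249.1]] mid y 228.2
[182, 179, 179, 180, 190, 89, 56, 64, 63, 65, 57, 145, 226, 220] [220, 229, 105, 20, 65, 63, 62, 56, 120, 182, 177, 176, 177]
165 257 303 [[574.6, 206.7], [575.2, 249.2]] mid y 228.0
[109, 108, 110, 106, 106, 163, 57, 58, 62, 60, 21, 110, 228, 219] [220, 218, 56, 40, 59, 58, 56, 84, 186, 180, 180, 178, 178]
floor front row 100 [[519.  228.7]]
col [219, 217, 218, 217, 218, 217, 218, 218, 219, 218, 218, 217, 217, 217, 216, 217, 216, 219, 217, 218, 215, 217, 218, 216, 217, 217, 219, 217, 220, 176, 166, 163, 160, 169, 140, 107, 106, 107, 108, 106, 108, 101, 160, 217, 218, 215, 215, 217, 216, 216, 214, 216, 214, 220, 178]
193.5 held dx 1.17 194.5 held dx 0.65 195.5 held dx 0.13 196.5 held dx -0.38 197.5 held dx -0.9 
blob [239  99] [317 288]
tcp [616.4 226.3 311.8] tooly 89.2 tilt [ 0.001 -0.001 -1.   ] shift [ 59.1   1.3 102.1] turn -0.0
```

apply_moves:
  deltas:
    - [30,[29,0.6,0],0]
    - [30,[28.4,0.6,0],0]
    - [30,[0,0,30],0]
    - [30,[0,0,30],0]
    - [30,[0,0,15],0]

```text
t: 40.15
tool_pos: [0.5585, 0.2274, 0.2354]
orientation: [-0.024, -3.139, 0.002]
force: [-0.8, -0.7, -2.0]
opening: 0.0396
```

apply_moves:
  deltas:
    - [30,[0,0,0],0]
    - [30,[0,0,0],0]

```text
t: 40.4
tool_pos: [0.5598, 0.2288, 0.2386]
orientation: [0.022, 3.14, 0.001]
force: [0.2, -0.8, -2.0]
opening: 0.0393
```

```bash
python3 - <<'E'
from h import *
c,im=wshot('w22'); go(559,228.3,209.8,89.2)
g=cv2.cvtColor(im,cv2.COLOR_BGR2GRAY)
print(g[174,225:335].tolist()); P=[cont(b) for b in blobs(mask(im,'yellow',110,40),600)]; print([(q.min(0),q.max(0)) for q in P])
E
```

```text
tcp [559.9 229.  238.8] tooly 89.2 tilt [-0.002  0.001 -1.   ] shift [ 1.  -0.7 29. ] turn -0.0001
[103, 105, 102, 99, 176, 169, 168, 171, 169, 168, 173, 170, 175, 116, 47, 53, 57, 51, 56, 51, 25, 101, 103, 135, 129, 130, 131, 131, 131, 126, 131, 130, 125, 127, 126, 124, 130, 129, 129, 127, 128, 129, 132, 132, 129, 130, 132, 131, 128, 126, 130, 132, 133, 130, 131, 129, 133, 130, 129, 128, 130, 128, 132, 129, 131, 130, 128, 133, 127, 132, 131, 128, 128, 129, 128, 130, 132, 130, 129, 130, 127, 129, 127, 131, 123, 99, 29, 46, 59, 55, 53, 55, 47, 113, 175, 169, 165, 166, 169, 166, 165, 165, 166, 170, 168, 162, 164, 164, 164, 167]
[(array([243, 142], dtype=int32), array([313, 157], dtype=int32)), (array([239, 174], dtype=int32), array([317, 288], dtype=int32))]
```

Same alignment picture as red: rim cols 238.5–318, carrier 239–317, which is centred. I'll use the same small correction and lower.

apply_moves:
  deltas:
    - [30,[0.9,-0.2,0],0]
    - [30,[0,0,10],0]
    - [30,[0,0,8],0]
    - [30,[0,0,5],0]
    - [30,[0,0,0],0]

```text
t: 41.08
tool_pos: [0.5578, 0.2287, 0.2133]
orientation: [-0.021, -3.14, 0.001]
force: [-0.3, -0.2, -2.6]
opening: 0.0394
```

apply_moves:
  deltas:
    - [30,[0,0,3],0]
    - [30,[0,0,2],0]
    - [30,[0,0,0],0]

```text
t: 41.45
tool_pos: [0.5584, 0.2288, 0.2098]
orientation: [0.022, 3.141, 0.0]
force: [-2.0, -0.2, 3.4]
opening: 0.0397
```

apply_moves:
  deltas:
    - [30,[0,0,2],0]
    - [30,[0,0,0],0]

```text
t: 41.7
tool_pos: [0.5584, 0.2289, 0.2098]
orientation: [0.021, 3.141, -0.0]
force: [-11.0, -3.9, 19.6]
opening: 0.0392
```

apply_moves:
  deltas:
    - [50,[0,0,-1],0]
    - [50,[0,0,0],0]
    - [50,[0,0,-20],0]
    - [50,[0,0,-50],0]
    - [50,[0,0,-50],0]

```text
t: 42.32
tool_pos: [0.558, 0.2287, 0.3305]
orientation: [0.022, 3.141, 0.0]
force: [-0.1, 0.4, 0.1]
opening: 0.0503
```

apply_moves:
  deltas:
    - [0,[-50,0,0],0]
    - [0,[-44,0,0],0]
    - [0,[0,0,0],0]
    - [0,[0,0,0],0]

```text
t: 42.82
tool_pos: [0.652, 0.2276, 0.3287]
orientation: [-0.022, -3.141, -0.0]
force: [-0.8, 0.2, -0.2]
opening: 0.0147
```

```bash
python3 - <<'E'
from h import *
c,im=wshot('w23'); go(650,229,263,89.2)
cv2.imwrite('pics/w23b.png',cv2.resize(im[20:300],(800,400),interpolation=cv2.INTER_CUBIC))
g=cv2.cvtColor(im,cv2.COLOR_BGR2GRAY); print(g[190:262,250].tolist()); print({r:(cast(c,[(250,r)],.089)*1000).round(1).tolist() for r in (200,210,220,230,240)})
E
```

```text
tcp [651.7 227.7 328.9] tooly 89.22 tilt [-0.  0. -1.] shift [ 1.7  1.3 65.9] turn 0.0004
[49, 49, 54, 50, 48, 41, 44, 38, 41, 25, 208, 220, 215, 215, 215, 215, 213, 216, 215, 214, 214, 213, 217, 216, 214, 214, 214, 212, 215, 213, 213, 214, 212, 214, 213, 214, 215, 213, 216, 215, 213, 216, 214, 214, 214, 216, 215, 214, 215, 215, 216, 215, 211, 123, 87, 90, 87, 90, 93, 90, 85, 89, 87, 88, 89, 91, 89, 90, 92, 91, 89, 88]
{200: [[629.5, 206.8]], 210: [[636.9, 206.5]], 220: [[644.4, 206.3]], 230: [[652.0, 206.0]], 240: [[659.8, 205.7]]}
```

View pics/w23b.png

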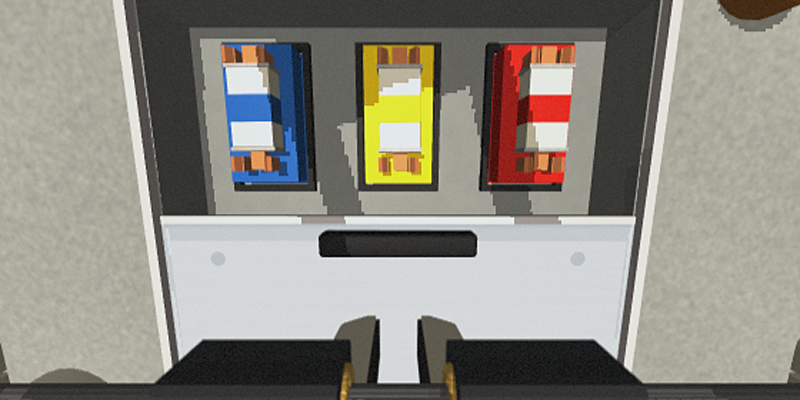

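All three loaded carriers are square in their bays, with blue at (250,110), yellow (400,110) and red (545,110) in the crop. The handle is at (398,243), with its back edge at x≈629 mm. I'll lower behind it and pull the cover shut.

apply_moves:
  deltas:
    - [0,[0,1,30],0]
    - [0,[0,0,25],0]
    - [0,[0,0,11],0]
    - [0,[0,0,0],0]
    - [0,[8,0,0],0]

```text
t: 43.5
tool_pos: [0.6445, 0.2288, 0.264]
orientation: [0.022, 3.139, 0.001]
force: [-0.2, -0.7, -0.1]
opening: 0.0008
```

apply_moves:
  deltas:
    - [0,[18,0,0],0]
    - [0,[18,0,0],0]
    - [0,[18,0,0],0]
    - [0,[18,0,0],0]
    - [0,[18,0,0],0]

```text
t: 44.12
tool_pos: [0.5541, 0.2299, 0.2642]
orientation: [0.022, 3.138, 0.001]
force: [2.2, -0.4, 0.8]
opening: 0.0002
```

apply_moves:
  deltas:
    - [0,[12,0,0],0]
    - [0,[6,0,0],0]
    - [0,[0,0,0],0]

```text
t: 44.5
tool_pos: [0.536, 0.2302, 0.2626]
orientation: [0.021, 3.141, 0.0]
force: [-0.1, 0.4, -0.7]
opening: 0.0007
```

apply_moves:
  deltas:
    - [0,[4,0,0],0]
    - [0,[3,0,0],0]
    - [0,[0,0,0],0]

```text
t: 44.88
tool_pos: [0.5291, 0.2302, 0.2621]
orientation: [-0.022, -3.141, 0.0]
force: [0.2, -0.1, 0.6]
opening: 0.0004
```

apply_moves:
  deltas:
    - [0,[3,0,0],0]
    - [0,[2,0,0],0]
    - [0,[0,0,0],0]

```text
t: 45.25
tool_pos: [0.5246, 0.2302, 0.2621]
orientation: [0.022, 3.14, 0.0]
force: [5.7, 0.5, -3.3]
opening: 0.0001
```

apply_moves:
  deltas:
    - [0,[2,0,0],0]
    - [0,[2,0,0],0]
    - [0,[0,0,0],0]

```text
t: 45.62
tool_pos: [0.5229, 0.23, 0.2623]
orientation: [0.023, 3.132, 0.002]
force: [26.6, 2.2, -18.5]
opening: 0.0004
```

apply_moves:
  deltas:
    - [0,[2,0,0],0]
    - [0,[0,0,0],0]

```text
t: 45.88
tool_pos: [0.5221, 0.2299, 0.2624]
orientation: [0.023, 3.128, 0.003]
force: [35.5, 4.0, -26.8]
opening: 0.0001
```

apply_moves:
  deltas:
    - [0,[2,0,0],0]
    - [0,[0,0,0],0]

```text
t: 46.12
tool_pos: [0.5213, 0.2298, 0.2625]
orientation: [0.024, 3.124, 0.003]
force: [45.0, 4.5, -34.9]
opening: 0.0005
```

The stop is reached: force rises steadily from TCP x≈0.525. I'll back off, rise clear and check.

apply_moves:
  deltas:
    - [0,[-15,0,0],0]
    - [0,[0,0,-50],0]
    - [0,[0,0,-50],0]
    - [0,[40,-40,-40],0]
    - [0,[40,-45,0],0]

```text
t: 46.75
tool_pos: [0.4539, 0.1499, 0.4018]
orientation: [0.019, 3.136, 0.002]
force: [0.0, -0.9, 0.1]
opening: 0.0006
```

apply_moves:
  deltas:
    - [0,[20,-55,0],0]
    - [0,[0,-60,0],0]
    - [0,[0,-60,0],0]
    - [0,[0,-60,0],0]
    - [0,[0,0,0],0]

```text
t: 47.38
tool_pos: [0.43, -0.088, 0.398]
orientation: [-0.032, -3.14, 0.001]
force: [-0.4, 1.3, -0.1]
opening: 0.0002
```

```bash
python3 - <<'E'
from h import *
go(500,0,400); im=viewer.read_camera('top'); c=viewer.get_calibration('top'); cv2.imwrite('pics/t9.png',im); o=cv2.imread('pics/top0.png')
def handle(i):
    g=cv2.cvtColor(i,cv2.COLOR_BGR2GRAY)[195:216,180:250]; w=max(blobs((g<55).astype(np.uint8)),key=lambda b:b.sum()); P=cont(w)+[180,195]; r=rect(cast(c,P,.089)); return P.min(0),P.max(0),r[0].round(1),np.round(r[1],1)
print('handle before',handle(o),'after',handle(im))
d=cv2.absdiff(im,o).max(2)
for n,(x,y) in dict(mug=(320,105),driver=(388,115),jar=(126,229)).items(): print(n,'max/mean diff',d[y-18:y+18,x-18:x+18].max(),d[y-18:y+18,x-18:x+18].mean().round(2))
for k in HUE:
    for b in blobs(mask(im,k,60,40)[150:225,150:280],25): P=cont(b)+[150,150]; r=rect(cast(c,P,.034)); print(k,P.mean(0).round(),r[0].round(),np.round(r[1]))
g=cv2.cvtColor(im,cv2.COLOR_BGR2GRAY); print(g[200:224,190].tolist(), cv2.cvtColor(o,cv2.COLOR_BGR2GRAY)[200:224,190].tolist())
E
```

```text
tcp [430. -88. 398.] tooly 88.85 tilt [ 0.001 -0.001 -1.   ] shift [-68.2  89.4  -2.1] turn 0
handle before (array([198, 210]), array([230, 213]), array([511.8, 226.3]), array([74.6,  7. ])) after (array([198, 211]), array([230, 214]), array([509.4, 226.2]), array([74.6,  7. ]))
mug max/mean diff 14 8.28
driver max/mean diff 13 8.7
jar max/mean diff 14 8.88
yellow [216. 220.] [499. 229.] [34.  2.]
[136, 137, 135, 135, 135, 135, 135, 135, 135, 136, 134, 130, 128, 129, 136, 141, 152, 164, 132, 70, 57, 105, 118, 117] [126, 127, 126, 126, 125, 126, 126, 126, 126, 126, 125, 125, 122, 121, 127, 142, 153, 131, 80, 38, 54, 98, 109, 109]
```

```bash
python3 - <<'E'
from h import *
print(order.close_job())
E
```

```text
the job is handed in; nothing more can be done
None
```

I finished the job and handed it in at about 47 s, well inside the 210 s limit.

- **Cover opened:** I pushed it to its rear stop, shown by the force rising steadily.
- **Fuses and carriers:** All three fuses (blue, red, yellow) were there. I seated each in its own carrier on the bench and plugged each loaded carrier into the bay of its colour. For red I used the middle-sized of the three red carriers. The yellow carrier had been knocked about 29 mm aside, so I measured it again before seating its fuse.
- **Cover shut:** I pulled it to its front stop.

**Last checks:**
- **Seating:** Each fuse and carrier stopped with contact force within about 0.5 mm of its calculated height. The close-ups on the bench show all three fuses flat in the clips. The last wrist picture before shutting shows all three carriers square in their bays.
- **Cover:** The handle ended about 2 mm further shut than at the start, and the force rose steadily at the stop.
- **Mug, screwdriver and jar:** The before and after top views show no movement, only an even brightness change.
- **Disagreements:** The bay position from the wrist camera and the rim edges in the image differed by about 0.5 mm in y, within the 2 mm clearance. The push and pull positions give 115 mm of cover travel only if the fingers are about 18.5 mm thick rather than the 15 mm pad width. I took the stop forces as the evidence there.

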